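# Turn the bearing cartons face up and complete the display row

## Robot

A 7-joint arm with a two-finger parallel gripper is mounted at the origin on a cart in front of the work surface, level with it; the furniture and walls round the work are solid. World frame = base frame: x ahead of the robot, y to its left, z up, the work surface at z = 0. Lengths are in m, angles in rad, forces in N, time in s.
With the tool pointing down it reaches from about 0.375 to 0.925 m from the base axis. Payload 3.1 kg.
Tool frame: the origin (TCP) lies midway between the tips of the shut fingers; the grasp point (between the pads) lies 19 mm behind it (grip_point_offset is the distance from the TCP to the grasp point, in m); x points along the fingers, y is the direction in which the jaws open and shut, and the axes are right-handed (so a half turn about x gives the same grasp; the last joint's range is limited). The gripper opens to 85 mm and grips with 20 to 120 N. Pads are 22 mm wide; open, the fingers measure 114 mm over their backs; the gripper's body (76 mm by 85 mm) begins 54 mm behind the grasp point. The pads swing forward as they close: fully open they stand 13 mm farther back than shut.
Start: joints at [-1.289, 0.383, 0.044, 1.598, -0.018, 1.161, -0.05], TCP at [0.241, 0.604, 0.231] pointing down, gripper open.
Joint ranges: [-2.61, 2.61], [-0.41, 2.15], [-1.48, 1.57], [0, 2.5], [-1.57, 4.71], [0.05, 1.97], [-2.85, 2.85]. Speed limits (rad/s): [2.79, 2.79, 3.14, 3.14, 3.14, 3.14, 3.14].

## Interface

Orientations are given as a rotation vector (axis times angle).
In Python, from rig import * gives the robot as it stands.
- The arm moves only by the shell command python3 -m handwheel 'ROWS' [FORCE]. ROWS is a JSON object of lists of equal length, an entry for each row: "dp": the shift along the world's x, y, z in cm, a list of three; "rotation": the turn, a rotation vector about the world's x, y, z in degrees, a list of three; "claw": the closure in counts, from 0 (fully open) to 255 (shut). In form: {"dp": [[x, y, z], ...], "rotation": [[wx, wy, wz], ...], "claw": [claw, ...]}. A call has 1 to 5 rows; each row is the pose to reach, as a shift and turn from the pose commanded when the call began; what a row does not reach only later rows make up. A row lasts 1/8 s, in which the tool goes at most 62.5 mm and 10.7 degrees, less where a joint would pass 70% of its speed; a pose out of reach is approached as far as the arm can. A call with a gripper value outside its range is refused whole. The fingers move at their own pace and stop on an object; FORCE is the grip in N (left out, the last holds). Time passes only in rows, so rows that repeat a pose let the fingers close. It gives the time, the measured TCP pose, the force and the opening at its end, in the units of the state.
- read_state(): the state, without advancing time (a new reading comes with each control period).
- grab_frame(name): name is "side" or "top" or "wrist"; returns a dict with "image" (480x640x3 uint8, red, green, blue), "camera_matrix" (3x3 intrinsics, pixels), "R" (3x3) and "t" (3): a world point X has camera coordinates R X + t; the wrist camera has in their place "hand_eye" (4x4, takes a point from camera to tool coordinates, whose origin is the TCP and whose axes are the tool frame's). Camera axes: x right, y down, z forward; pixel columns grow to the right and rows downward; lengths in m; the calibration is good to about 2 mm. The wrist camera is an equidistant fisheye: a pixel r from the principal point sees the ray r / f radians off the axis. A picture is of the moment at which its call begins: read the wrist's pose just before it. There is no depth.
- hand_in(): hands the job in, once; it reports no verdict.
The state is a dict: "clock": time; "q": joint angles; "joint_vel": joint speeds; "joint_torque": joint torques, N m; "position": TCP position; "eef_rot": TCP orientation; "ft_force": force on the tool from outside, world axes, zero at the start; "moment": the same for the moment, N m; "opening": opening from 0.0 (shut) to 1.0 (fully open).
Only numpy, scipy, OpenCV 4.12 (cv2) and the standard library are available. Lean on these libraries where they do the work, as an engineer would, in place of code of your own. Each camera call takes 0.05 s, during which the arm holds its last target. There are 200 camera calls.

## Task

Two bearing cartons were put down wrongly: one lies face down on the table and one stands on end. Turn both so that their printed face is up and lay them flat on the black plinth, one on each side of the carton that already lies there and turned the same way as it (half a turn makes no difference), so that the three make one straight row along the plinth with only narrow gaps of about a centimetre. Do not shift the middle carton or disturb the other things on the table.

Things in the scene. Friction and masses are not known exactly. Their poses are not given: they have to be found in the camera images.
- carton_mid: White rigid carton (may be gripped firmly), 62 (x) x 76 (y) x 24 (z) mm, about 0.19 kg; one large face is printed (blue band, dark print), all others are plain white.  Origin: centre of the PLAIN large face; +z goes through the box to the printed face. This one already lies correctly, printed face up, on the middle of the plinth (origin on the plinth's top); the row runs along its y axis.
- carton_down: White rigid carton (may be gripped firmly), 62 (x) x 76 (y) x 24 (z) mm, about 0.19 kg; one large face is printed (blue band, dark print), all others are plain white.  Origin: centre of the PLAIN large face; +z goes through the box to the printed face. Starts face down on the table: z points down, the plain face is on top, 24 mm above the table; its 76 mm length lies roughly along world y.
- carton_end: White rigid carton (may be gripped firmly), 62 (x) x 76 (y) x 24 (z) mm, about 0.19 kg; one large face is printed (blue band, dark print), all others are plain white.  Origin: centre of the PLAIN large face; +z goes through the box to the printed face. Starts standing on end on a 62x24 mm side, 76 mm tall: z is level, the printed face looks roughly to world +y, x is roughly along world x; origin 38 mm above the table.
- plinth: low black display plinth, 80 (x) x 280 (y) x 12 (z) mm, fixed to the table, top flat without any rim. Origin: centre of its underside, at table height; the top is at +12 mm z.
- ring_gauge: bystander: plain steel ring gauge lying flat, 58x58x18 mm; origin at the centre of its underside
- thrust_bearing: bystander: black thrust bearing lying flat, 62x62x15 mm; origin at the centre of its underside
- thrust_stack: bystander: bright steel ring bearing lying flat, 52x52x16 mm; origin at the centre of its underside
- marker_pen: bystander: marker pen lying on the table, 10x139x10 (long axis y) mm; origin at the centre of its underside
- name_card: bystander: folded name card standing like a tent, 34x88x42 (ridge along y, very light) mm; origin at the centre of its underside
There are look-alikes about, which are no part of the job. Leave any orange look-alike of the carton_end alone.

How it is judged:
By the outcome, as a careful person would: the job done as asked, in the order asked, and still so for the second after the job is handed in, with the robot touching nothing.
It also fails if it takes over 72 s, if anything falls off the work surface, if the arm or the gripper's body presses on something with over 40 N, if the wrist force passes 120 N, or if a joint passes its speed limit or range.

## Working session

There is one attempt and no reset: what is moved stays moved. The work goes in short steps, Python scripts to look and compute and a shell command to move; the robot and the scene stay as the last step left them, time stands still between calls to the robot, and variables do not carry over. Pictures are saved under pics/ and viewed, about 8 in all and at most 12, crops included, and the job is handed in when it is done.

```bash
mkdir -p pics; ls; python3 - <<'E'
from rig import *
import cv2,numpy as np
s=read_state();print(s)
for n in ["top","side"]:
    f=grab_frame(n);cv2.imwrite(f"pics/{n}0.png",f["image"][:,:,::-1])
    print(n,f["camera_matrix"],f["R"],f["t"])
    np.savez(f"{n}.npz",K=f["camera_matrix"],R=f["R"],t=f["t"],im=f["image"])
E
```

```text
pics
{'clock': 0.0, 'q': array([-1.28878553,  0.3838391 ,  0.04382396,  1.59960983, -0.01786827,
        1.16118833, -0.04990043]), 'joint_vel': array([ 0.00131811, -0.00120495,  0.00010761, -0.00111108, -0.00063185,
        0.00038034,  0.00030916]), 'joint_torque': array([-4.23235197e-04, -4.33454311e+01,  1.02434244e+00, -2.49511063e+01,
        1.05918513e-02,  1.12530901e-02,  2.32568584e-05]), 'position': array([0.24063869, 0.602785  , 0.22986775]), 'eef_rot': array([ 0.29583591,  1.55052483, -0.29998984]), 'ft_force': array([ 0.29776964,  0.44361109, -0.99262228]), 'moment': array([ 0.06370819, -0.00272997, -0.04157911]), 'opening': 1.0046025117062318}
top [[551.43387739   0.         317.17813341]
 [  0.         551.43387739 232.20442647]
 [  0.           0.           1.        ]] [[ 0.02268507 -0.99945022 -0.0241796 ]
 [-0.996354   -0.02061191 -0.08278806]
 [ 0.08224415  0.0259695  -0.9962738 ]] [0.11337992 0.52599176 1.19258707]
side [[582.08131151   0.         315.11925444]
 [  0.         582.08131151 241.09379701]
 [  0.           0.           1.        ]] [[-0.98993924 -0.14139305  0.00531965]
 [-0.09046758  0.60359029 -0.79214543]
 [ 0.10879297 -0.7846571  -0.6103092 ]] [0.53997681 0.01013447 1.38029443]
```

View pics/top0.png

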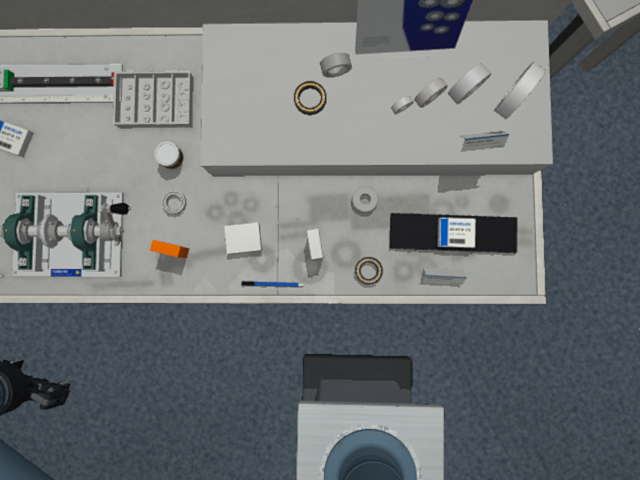

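View pics/side0.png

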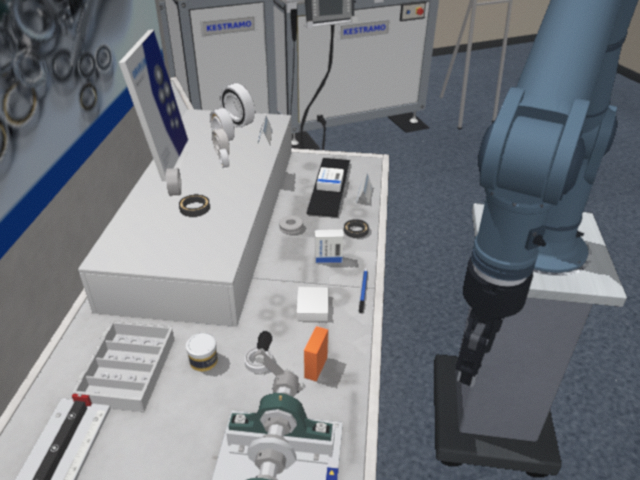

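The top view shows carton_down at (242,239), carton_end on end at (315,246) and carton_mid on the plinth at (457,232). The look-alikes are the orange box at (169,249) and a printed white box at (12,137). The side view confirms this: carton_end has its blue print towards +y at (328,247), and carton_down is plain at (312,303). Next I'll measure them and make one close crop.

```bash
cat > h.py <<'E'
import numpy as np,cv2
def cast(K,R,t,uv,z):
    uv=np.atleast_2d(uv).astype(float)
    d=(np.c_[uv,np.ones(len(uv))]@np.linalg.inv(K).T)@R
    c=-R.T@t
    return c+d*((z-c[2])/d[:,2])[:,None]
def proj(K,R,t,X):
    p=(np.atleast_2d(X)@R.T+t)@K.T
    return p[:,:2]/p[:,2:]
def rect(mask,D,z,off=(0,0)):
    cs,_=cv2.findContours(mask.astype(np.uint8),0,2)
    c=max(cs,key=cv2.contourArea)[:,0,:]+np.array(off)
    X=cast(D['K'],D['R'],D['t'],c,z)[:,:2]
    (cx,cy),(w,h),a=cv2.minAreaRect((X*1000).astype(np.float32))
    b=cv2.boxPoints(((cx,cy),(w,h),a))
    e=b[1]-b[0];f=b[2]-b[1]
    l=e if np.hypot(*e)>np.hypot(*f) else f
    return (cx,cy),sorted((w,h)),np.degrees(np.arctan2(l[1],l[0])),b
E
python3 - <<'E'
from h import *
D=np.load('top.npz');im=D['im'];S=np.load('side.npz')
hsv=cv2.cvtColor(im,cv2.COLOR_RGB2HSV)
def sub(u0,u1,v0,v1):return im[v0:v1,u0:u1].astype(int),(u0,v0)
for n,b,z,th in [('down',(212,275,210,268),.024,225),('end',(298,330,222,270),.076,225)]:
    s,o=sub(*b);print(n,np.percentile(s.min(2),[10,50,80,99]));
    for th in(225,235):
        r=rect(s.min(2)>th,D,z,o);print(th,r[0],r[1],r[2])
s,o=sub(380,525,205,262);m=s.max(2)<60
r=rect(cv2.morphologyEx((s.max(2)<60).astype(np.uint8),cv2.MORPH_CLOSE,np.ones((1,61))),D,.012,o);print('plinth',r)
s,o=sub(436,478,213,252);m=((s.min(2)>150)|((s[...,2]-s[...,0])>60))
m=cv2.morphologyEx(m.astype(np.uint8),cv2.MORPH_CLOSE,np.ones((9,9)))
r=rect(m,D,.036,o);print('mid',r)
for n,uv,z in [('pen0',(241,283),.01),('pen1',(303,287),.01),('blackring',(369,270),.015),('ring',(364,200),.018),('card',(443,277),.03),('ring2',(174,203),.016),('orange',(169,246),.07),('shelf front bottom',(320,174),.0),('shelf top edge',(320,163),.07),('edge front',(320,297),0)]:
    print(n,cast(D['K'],D['R'],D['t'],uv,z).round(3))
a=cv2.resize(im[205:295,215:345],None,fx=5,fy=5,interpolation=2);b=cv2.resize(S['im'][220:330,275:385],None,fx=4,fy=4,interpolation=2)
a=cv2.resize(im[205:295,205:535],(800,218),interpolation=2);b=cv2.resize(S['im'][150:330,270:400],(270,374),interpolation=2)
o=np.zeros((592,800,3),np.uint8);o[:218]=a;o[218:,:270]=b;w=cv2.resize(S['im'][220:330,290:350],(204,374),interpolation=2);o[218:,290:494]=w
cv2.imwrite('pics/crop.png',o[:,:,::-1])
E
```

```text
down [135. 158. 201. 209.]Traceback (most recent call last):
  File "<stdin>", line 8, in <module>
  File "h.py", line 12, in rect
    c=max(cs,key=cv2.contourArea)[:,0,:]+np.array(off)
      ~~~^^^^^^^^^^^^^^^^^^^^^^^^
ValueError: max() iterable argument is empty
```

```bash
cat > m.py <<'E'
from h import *
D=np.load('top.npz');im=D['im'];S=np.load('side.npz')
def sub(u0,u1,v0,v1):return im[v0:v1,u0:u1].astype(int),(u0,v0)
for n,b,z in [('down',(212,275,210,268),.024),('end',(298,330,222,270),.076)]:
    s,o=sub(*b)
    for th in(175,185,192):
        r=rect(s.min(2)>th,D,z,o);print(n,th,np.round(r[0]),np.round(r[1]),r[2])
s,o=sub(380,525,205,262)
r=rect(cv2.morphologyEx((s.max(2)<60).astype(np.uint8),cv2.MORPH_CLOSE,np.ones((1,61))),D,.012,o);print('plinth',r)
s,o=sub(436,478,213,252);m=((s.min(2)>120)|((s[...,2]-s[...,0])>50))
m=cv2.morphologyEx(m.astype(np.uint8),cv2.MORPH_CLOSE,np.ones((9,9)))
r=rect(m,D,.036,o);print('mid',r)
for n,uv,z in [('pen0',(241,283),.01),('pen1',(303,287),.01),('blackring',(369,270),.015),('ring',(364,200),.018),('card',(443,277),.03),('ring2',(174,203),.016),('orange',(169,246),.07),('shelf front bottom',(320,174),.0),('shelf top edge',(320,163),.07),('edge front',(320,297),0)]:
    print(n,cast(D['K'],D['R'],D['t'],uv,z).round(3))
o=np.zeros((592,800,3),np.uint8);o[:218]=cv2.resize(im[205:295,205:535],(800,218),interpolation=2)
o[218:,:270]=cv2.resize(S['im'][150:330,270:400],(270,374),interpolation=2)
o[218:,290:494]=cv2.resize(S['im'][220:330,290:350],(204,374),interpolation=2)
cv2.imwrite('pics/crop.png',o[:,:,::-1])
E
python3 m.py
```

```text
down 175 [508. 290.] [62. 76.] -81.38386
down 185 [508. 291.] [60. 74.] -82.43728
down 192 [508. 291.] [59. 73.] -82.47903
end 175 [495. 128.] [23. 61.] 11.221294
end 185 [496. 128.] [22. 60.] 11.219775
end 192 [496. 129.] [21. 59.] 10.727169
plinth ((529.7711791992188, -172.2310333251953), [79.3366470336914, 317.8460388183594], np.float32(89.30002), array([[ 488.1643  , -330.6576  ],
       [ 567.49506 , -331.6268  ],
       [ 571.37805 ,  -13.804474],
       [ 492.0473  ,  -12.835266]], dtype=float32))
mid ((529.7515258789062, -177.7471923828125), [82.8360595703125, 88.62147521972656], np.float32(-89.717064), array([[ 488.1152 , -133.64153],
       [ 488.55283, -222.26192],
       [ 571.3878 , -221.85286],
       [ 570.9502 , -133.23247]], dtype=float32))
pen0 [[0.408 0.292 0.01 ]]
pen1 [[0.402 0.154 0.01 ]]
blackring [[0.443 0.009 0.015]]
ring [[0.598 0.023 0.018]]
card [[ 0.431 -0.15   0.03 ]]
ring2 [[0.583 0.447 0.016]]
orange [[0.484 0.438 0.07 ]]
shelf front bottom [[0.658 0.122 0.   ]]
shelf top edge [[0.668 0.121 0.07 ]]
edge front [[0.381 0.116 0.   ]]
```

View pics/crop.png

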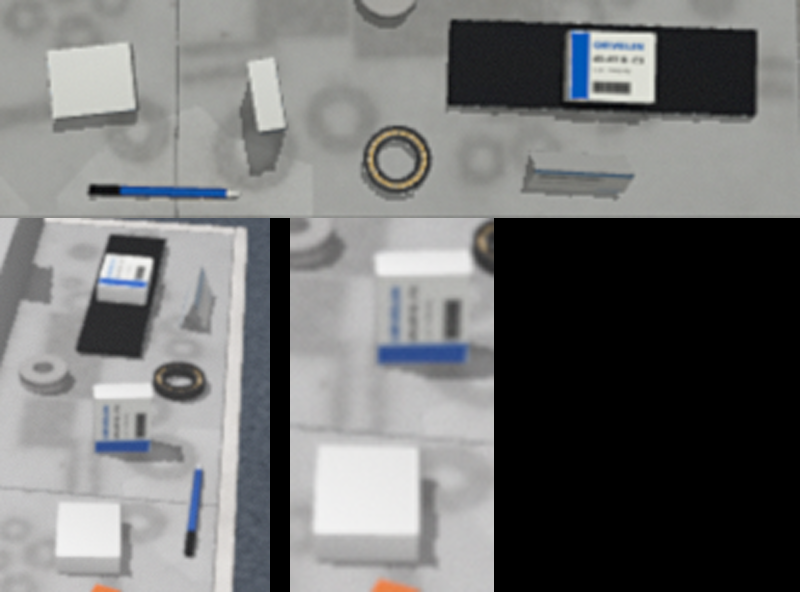

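```bash
python3 - <<'E'
from h import *
from scipy.spatial.transform import Rotation as R
D=np.load('top.npz');im=D['im']
s=im[217:249,432:484].astype(int);m=cv2.morphologyEx(((s.max(2)>85)).astype(np.uint8),cv2.MORPH_CLOSE,np.ones((7,7)))
print('mid',rect(m,D,.036,(432,217)))
s=im[208:262,384:524].astype(int);m=(s.max(2)<45).astype(np.uint8)
m=cv2.morphologyEx(m,cv2.MORPH_OPEN,np.ones((3,3)));m=cv2.morphologyEx(m,cv2.MORPH_CLOSE,np.ones((1,55)))
ys,xs=np.nonzero(m);print(xs.min()+384,xs.max()+384,ys.min()+208,ys.max()+208)
r=rect(m,D,.012,(384,208));print('plinth',r)
# top edge rows: fit
e=[(u+384,np.nonzero(m[:,u])[0].min()+208-.5) for u in range(15,125,5)]
X=cast(D['K'],D['R'],D['t'],np.array(e),.012);print('far edge',X[0],X[-1],np.degrees(np.polyfit(X[:,1],X[:,0],1)[0]))
print(R.from_rotvec([0.29583591,1.55052483,-0.29998984]).as_matrix().round(3))
E
```

```text
mid ((528.0098266601562, -177.72654724121094), [67.49333953857422, 80.97407531738281], np.float32(-88.85338), array([[ 493.45972, -137.92291],
       [ 495.08008, -218.88077],
       [ 562.55994, -217.53018],
       [ 560.9396 , -136.57233]], dtype=float32))
384 523 214 251
plinth ((530.0535888671875, -175.60580444335938), [77.73320770263672, 306.5362243652344], np.float32(89.45252), array([[ 489.7243  , -328.49554 ],
       [ 567.4539  , -329.23828 ],
       [ 570.3829  ,  -22.716064],
       [ 492.65326 ,  -21.973328]], dtype=float32))
far edge [ 0.5698157 -0.0559352  0.012    ] [ 0.56773422 -0.28746878  0.012     ] 0.8828238684663662
[[-0.001  0.371  0.929]
 [-0.003  0.929 -0.371]
 [-1.    -0.003  0.   ]]
```

```bash
cat >> h.py <<'E'
from scipy.spatial.transform import Rotation as Ro
def axes(a,y):
    a=np.array(a,float);a/=np.linalg.norm(a);y=np.array(y,float);y-=a*(a@y);y/=np.linalg.norm(y)
    return np.c_[a,y,np.cross(a,y)]
def goal(p,M):
    from rig import read_state
    s=read_state();Rc=Ro.from_rotvec(s['eef_rot'])
    rv=np.degrees((Ro.from_matrix(M)*Rc.inv()).as_rotvec())
    print('dp',np.round((np.array(p)-s['position'])*100,2).tolist(),'rot',np.round(rv,1).tolist(),np.round(np.linalg.norm(rv),1))
def now():
    from rig import read_state
    s=read_state();M=Ro.from_rotvec(s['eef_rot']).as_matrix()
    print('t',s['clock'],'p',s['position'].round(4),'a',M[:,0].round(3),'y',M[:,1].round(3),'op',round(s['opening'],3),'F',s['ft_force'].round(1),'q',s['q'].round(2))
E
cat > e.py <<'E'
from h import *
import sys
b=float(sys.argv[1])
psi=np.radians(11);p=np.array([-np.sin(psi),np.cos(psi),0]);th=np.radians(25)
a=-p*np.cos(th)+np.array([0,0,-np.sin(th)])
M=axes(a,[np.cos(psi),np.sin(psi),0])
tip=np.array([.4955,.1285,.042])-.004*p
T=tip+.0055*a-b*a;print(T.round(3));now();goal(T,M)
E
python3 e.py .12
```

```text
[0.476 0.226 0.09 ]
t 0.1 p [0.2407 0.6029 0.23  ] a [-0.001 -0.002 -1.   ] y [ 0.371  0.929 -0.002] op 0.998 F [-0.7  0.2  0.5] q [-1.29  0.38  0.04  1.6  -0.02  1.16 -0.05]
dp [23.58, -37.64, -13.96] rot [-51.9, -43.1, -50.7] 84.4
```

```bash
python3 -m handwheel '{"dp":[[20,-25,4],[20,-25,4],[20,-25,4],[20,-25,4],[20,-25,4]],"rotation":[[-52,-43,-51],[-52,-43,-51],[-52,-43,-51],[-52,-43,-51],[-52,-43,-51]],"claw":[0,0,0,0,0]}' 80; python3 e.py .12
```

```text
clock: 0.72
position: [0.435, 0.3608, 0.2702]
eef_rot: [0.315, 0.831, -1.019]
ft_force: [0.2, -0.2, -0.3]
opening: 0.999
[0.476 0.226 0.09 ]
t 0.725 p [0.435  0.3608 0.2702] a [ 0.259 -0.623 -0.738] y [ 0.848  0.513 -0.135] op 0.999 F [ 0.2 -0.2 -0.3] q [-1.33  0.46  0.33  1.62  0.45  1.54 -0.52]
dp [4.15, -13.44, -17.98] rot [-18.9, -15.5, -18.3] 30.5
```

```bash
python3 -m handwheel '{"dp":[[4,-8,-6],[4,-12,-12],[4,-13.4,-18],[4,-13.4,-18],[4,-13.4,-18]],"rotation":[[-19,-15.5,-18.3],[-19,-15.5,-18.3],[-19,-15.5,-18.3],[-19,-15.5,-18.3],[-19,-15.5,-18.3]],"claw":[0,0,0,0,0]}'; python3 e.py .12; python3 e.py 0
```

```text
clock: 1.35
position: [0.4726, 0.2236, 0.0872]
eef_rot: [0.288, 0.366, -1.36]
ft_force: [-0.1, 1.1, 1.8]
opening: 0.999
[0.476 0.226 0.09 ]
t 1.35 p [0.4726 0.2236 0.0872] a [ 0.168 -0.893 -0.417] y [ 0.982  0.189 -0.01 ] op 0.999 F [-0.1  1.1  1.8] q [-1.27  0.89  0.43  1.7   0.49  1.45 -0.93]
dp [0.38, 0.28, 0.32] rot [0.5, -0.5, 0.1] 0.7
[0.497 0.12  0.04 ]
t 1.35 p [0.4726 0.2236 0.0872] a [ 0.168 -0.893 -0.417] y [ 0.982  0.189 -0.01 ] op 0.999 F [-0.1  1.1  1.8] q [-1.27  0.89  0.43  1.7   0.49  1.45 -0.93]
dp [2.46, -10.39, -4.75] rot [0.5, -0.5, 0.1] 0.7
```

```bash
python3 - <<'E'
from rig import *
import cv2,numpy as np
from h import *
now();f=grab_frame("wrist");cv2.imwrite("pics/w1.png",f["image"][:,:,::-1]);print(f["camera_matrix"],f["hand_eye"])
E
```

```text
t 1.35 p [0.4726 0.2236 0.0872] a [ 0.168 -0.893 -0.417] y [ 0.982  0.189 -0.01 ] op 0.999 F [-0.1  1.1  1.8] q [-1.27  0.89  0.43  1.7   0.49  1.45 -0.93]
[[371.64829954   0.         322.01217805]
 [  0.         371.64829954 234.0365909 ]
 [  0.           0.           1.        ]] [[-1.01167837e-03 -2.59758443e-01  9.65673096e-01 -1.41792892e-01]
 [ 9.99999243e-01  4.13925349e-04  1.15898249e-03 -4.64128482e-05]
 [-7.00772061e-04  9.65673537e-01  2.59757828e-01 -6.56480840e-02]
 [ 0.00000000e+00  0.00000000e+00  0.00000000e+00  1.00000000e+00]]
```

View pics/w1.png

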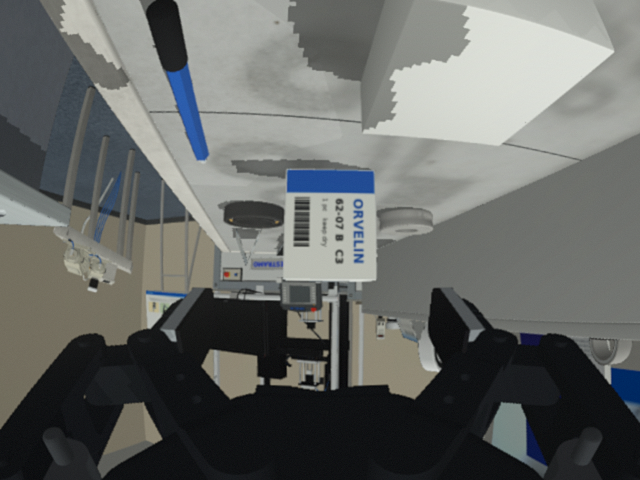

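The wrist view shows the printed carton_end centred at (330,225). The camera is slung below the tool and carton_down is close under it (490,70), so I'll turn the tool half round its axis to put the camera above.

```bash
python3 -m handwheel '{"dp":[[0,0,3],[0,0,3],[0,0,3],[0,0,3],[0,0,3]],"rotation":[[9,-47,-22],[9,-47,-22],[9,-47,-22],[9,-47,-22],[9,-47,-22]],"claw":[0,0,0,0,0]}'; python3 -c "from h import *;now()"
```

```text
clock: 2.02
position: [0.4755, 0.231, 0.1227]
eef_rot: [1.064, -0.289, -1.447]
ft_force: [0.7, 0.2, 0.7]
opening: 1.002
t 2.025 p [0.4755 0.231  0.1227] a [ 0.181 -0.887 -0.426] y [ 0.655 -0.214  0.724] op 1.002 F [0.7 0.2 0.7] q [-1.43  0.9   0.65  1.71  0.37  1.42 -1.72]
```

```bash
sed -i 's/\[np.cos(psi),np.sin(psi),0\])/[-np.cos(psi),-np.sin(psi),0])/' e.py
for i in 1 2 3 4; do python3 -m handwheel '{"dp":[[0,0,0],[0,0,0],[0,0,0],[0,0,0],[0,0,0]],"rotation":[[-9.6,47,22.6],[-9.6,47,22.6],[-9.6,47,22.6],[-9.6,47,22.6],[-9.6,47,22.6]],"claw":[0,0,0,0,0]}' >/dev/null; done; python3 e.py .12
```

```text
[0.476 0.226 0.09 ]
t 4.525 p [0.4766 0.2297 0.1241] a [ 0.183 -0.881 -0.437] y [-0.947 -0.039 -0.318] op 1.0 F [ 0.3 -0.8 -0.6] q [-0.88  0.76 -0.09  1.69  0.76  1.66  1.66]
dp [-0.01, -0.32, -3.37] rot [-4.6, 18.2, 8.2] 20.4
```

```bash
python3 -m handwheel '{"dp":[[0,-0.3,-2],[0,-0.3,-3.4],[0,-0.3,-3.4]],"rotation":[[-4.6,18.2,8.2],[-4.6,18.2,8.2],[-4.6,18.2,8.2]],"claw":[0,0,0]}'; python3 e.py .12; python3 e.py 0
```

```text
clock: 4.9
position: [0.4759, 0.2258, 0.0883]
eef_rot: [-2.178, 1.798, 0.476]
ft_force: [-0.4, -0.1, 0.8]
opening: 1.003
[0.476 0.226 0.09 ]
t 4.9 p [0.4759 0.2258 0.0883] a [ 0.173 -0.891 -0.42 ] y [-0.982 -0.189 -0.004] op 1.003 F [-0.4 -0.1  0.8] q [-0.84  0.83 -0.14  1.67  0.79  1.66  1.96]
dp [0.05, 0.07, 0.21] rot [0.1, 0.2, 0.1] 0.3
[0.497 0.12  0.04 ]
t 4.9 p [0.4759 0.2258 0.0883] a [ 0.173 -0.891 -0.42 ] y [-0.982 -0.189 -0.004] op 1.003 F [-0.4 -0.1  0.8] q [-0.84  0.83 -0.14  1.67  0.79  1.66  1.96]
dp [2.13, -10.61, -4.86] rot [0.1, 0.2, 0.1] 0.3
```

```bash
python3 -m handwheel '{"dp":[[0.7,-3.5,-1.6],[1.4,-7,-3.2],[2.1,-10.6,-4.9],[2.1,-10.6,-4.9],[2.1,-10.6,-4.9]],"rotation":[[0,0,0],[0,0,0],[0,0,0],[0,0,0],[0,0,0]],"claw":[0,0,0,0,0]}'; python3 e.py 0;python3 -m handwheel '{"dp":[[0,0,0],[0,0,0],[0,0,0],[0,0,0],[0,0,0]],"rotation":[[0,0,0],[0,0,0],[0,0,0],[0,0,0],[0,0,0]],"claw":[255,255,255,255,255]}' 80; python3 e.py 0
```

```text
clock: 5.52
position: [0.497, 0.1204, 0.0388]
eef_rot: [-2.179, 1.797, 0.477]
ft_force: [-0.5, 0.5, 0.0]
opening: 0.999
[0.497 0.12  0.04 ]
t 5.525 p [0.497  0.1204 0.0388] a [ 0.174 -0.891 -0.42 ] y [-0.982 -0.19  -0.003] op 0.999 F [-0.5  0.5  0. ] q [-0.74  0.85 -0.09  1.82  0.89  1.48  1.92]
dp [0.02, -0.08, 0.09] rot [0.1, 0.2, 0.1] 0.3
clock: 6.15
position: [0.4965, 0.1197, 0.0381]
eef_rot: [-2.183, 1.799, 0.477]
ft_force: [-0.3, 2.4, 5.3]
opening: 0.701
[0.497 0.12  0.04 ]
t 6.15 p [0.4965 0.1197 0.0381] a [ 0.174 -0.892 -0.418] y [-0.982 -0.191 -0.   ] op 0.701 F [-0.3  2.4  5.3] q [-0.74  0.85 -0.09  1.82  0.89  1.48  1.92]
dp [0.07, 0.0, 0.16] rot [0.3, 0.1, -0.0] 0.3
```

```bash
cat > ef.py <<'E'
from h import *
import sys
# args: carton centre target x y, lift, row yaw deg (angle of row dir from +y, +ccw)
cx,cy,lift,yw=map(float,sys.argv[1:5])
psi=np.radians(11);p=np.array([-np.sin(psi),np.cos(psi),0]);j=np.array([np.cos(psi),np.sin(psi),0]);up=np.array([0,0,1.])
M0=axes([.174,-.892,-.418],[-.982,-.191,0]);T0=np.array([.4965,.1197,.0381])
C=np.array([.4955,.1285,.038]);d=M0.T@(C-T0);print('lateral',d*1000);d[1]=0
y=np.radians(yw);row=np.array([-np.sin(y),np.cos(y),0]);xr=np.array([np.cos(y),np.sin(y),0])
Rf=np.c_[xr,-row,up]@np.c_[j,up,p].T
print(np.linalg.det(Rf).round(3))
M=Rf@M0;T=np.array([cx,cy,.024+lift])-M@d
now();goal(T,M)
E
python3 -m handwheel '{"dp":[[0,0,5],[0,0,10],[0,0,13],[0,0,13]],"rotation":[[0,0,0],[0,0,0],[0,0,0],[0,0,0]],"claw":[255,255,255,255]}' ; python3 ef.py .528 -.264 .10 0
```

```text
clock: 6.65
position: [0.4963, 0.1191, 0.1679]
eef_rot: [-2.178, 1.798, 0.48]
ft_force: [0.2, -0.0, -0.6]
opening: 0.703
lateral [-7.97915136 -0.70247374  3.78016854]
1.0
t 6.65 p [0.4963 0.1191 0.1679] a [ 0.172 -0.89  -0.422] y [-0.982 -0.19  -0.001] op 0.703 F [ 0.2 -0.  -0.6] q [-0.73  0.62 -0.1   1.85  0.86  1.61  2.07]
dp [3.17, -38.32, -5.27] rot [89.5, 8.6, -8.5] 90.3
```

```bash
for i in 1; do python3 -m handwheel '{"dp":[[3,-38,0],[3,-38,0],[3,-38,0],[3,-38,0],[3,-38,0]],"rotation":[[89.5,8.6,-8.5],[89.5,8.6,-8.5],[89.5,8.6,-8.5],[89.5,8.6,-8.5],[89.5,8.6,-8.5]],"claw":[255,255,255,255,255]}'; done;  python3 ef.py .528 -.264 .10 0
```

```text
clock: 7.28
position: [0.5063, -0.1487, 0.1493]
eef_rot: [-1.574, 1.465, 1.055]
ft_force: [0.3, 0.5, -3.0]
opening: 0.706
lateral [-7.97915136 -0.70247374  3.78016854]
1.0
t 7.275 p [ 0.5063 -0.1487  0.1493] a [ 0.015 -0.398 -0.917] y [-0.996 -0.085  0.021] op 0.706 F [ 0.3  0.5 -3. ] q [ 0.17  0.25 -0.24  2.03  0.58  0.96  2.81]
dp [2.17, -11.54, -3.41] rot [48.2, 0.9, -5.1] 48.5
```

```bash
python3 ef.py .528 -.264 .10 180
```

```text
lateral [-7.97915136 -0.70247374  3.78016854]
1.0
t 7.275 p [ 0.5063 -0.1487  0.1493] a [ 0.015 -0.398 -0.917] y [-0.996 -0.085  0.021] op 0.706 F [ 0.3  0.5 -3. ] q [ 0.17  0.25 -0.24  2.03  0.58  0.96  2.81]
dp [2.16, -11.52, -3.41] rot [-1.3, 71.5, 159.8] 175.0
```

```bash
for i in 1 2; do python3 -m handwheel '{"dp":[[1,-5,1],[1,-5,1],[1,-5,1],[1,-5,1],[1,-5,1]],"rotation":[[1,-21,-48],[1,-21,-48],[1,-21,-48],[1,-21,-48],[1,-21,-48]],"claw":[255,255,255,255,255]}'; done;  python3 ef.py .528 -.264 .10 180
```

```text
clock: 7.9
position: [0.5171, -0.1845, 0.1549]
eef_rot: [-0.916, 1.597, 0.283]
ft_force: [0.2, -0.3, -0.6]
opening: 0.702
clock: 8.52
position: [0.5272, -0.2343, 0.1648]
eef_rot: [-0.207, 1.49, -0.438]
ft_force: [-0.1, -0.7, -1.1]
opening: 0.698
lateral [-7.97915136 -0.70247374  3.78016854]
1.0
t 8.525 p [ 0.5272 -0.2343  0.1648] a [ 0.021 -0.405 -0.914] y [ 0.154  0.905 -0.397] op 0.698 F [-0.1 -0.7 -1.1] q [0.1  0.27 0.03 1.97 0.53 0.9  1.21]
dp [0.08, -2.96, -4.96] rot [0.2, -32.4, -74.4] 81.1
```

```bash
python3 -m handwheel '{"dp":[[0,-1,0],[0,-2,0],[0,-3,0],[0,-3,0],[0,-3,0]],"rotation":[[0.2,-32.4,-74.4],[0.2,-32.4,-74.4],[0.2,-32.4,-74.4],[0.2,-32.4,-74.4],[0.2,-32.4,-74.4]],"claw":[255,255,255,255,255]}'; 
python3 ef.py .528 -.264 .06 180
```

```text
clock: 9.15
position: [0.5271, -0.2644, 0.1649]
eef_rot: [0.518, 1.148, -1.099]
ft_force: [0.3, 0.7, -2.4]
opening: 0.7
lateral [-7.97915136 -0.70247374  3.78016854]
1.0
t 9.15 p [ 0.5271 -0.2644  0.1649] a [ 0.005 -0.42  -0.908] y [ 0.888  0.419 -0.189] op 0.7 F [ 0.3  0.7 -2.4] q [0.02 0.29 0.17 1.95 0.5  0.88 0.34]
dp [0.09, 0.05, -8.97] rot [0.2, -11.2, -25.0] 27.4
```

```bash
python3 -m handwheel '{"dp":[[0,0,-2],[0,0,-4],[0,0,-7],[0,0,-9],[0,0,-9]],"rotation":[[0.2,-11.2,-25],[0.2,-11.2,-25],[0.2,-11.2,-25],[0.2,-11.2,-25],[0.2,-11.2,-25]],"claw":[255,255,255,255,255]}'; 
python3 ef.py .528 -.264 .06 180; python3 - <<'E'
from rig import *
import cv2,numpy as np
f=grab_frame("wrist");t=grab_frame("top");s=grab_frame("side")
o=np.zeros((480,800,3),np.uint8);o[:360,:480]=cv2.resize(f["image"],(480,360))
o[:240,480:]=cv2.resize(t["image"][190:290,390:523],(320,240),interpolation=2)
o[240:,480:]=cv2.resize(s["image"][130:230,280:413],(320,240),interpolation=2)
cv2.imwrite("pics/w2.png",o[:,:,::-1]);cv2.imwrite("w2full.png",f["image"][:,:,::-1])
E
```

```text
clock: 9.78
position: [0.5264, -0.2641, 0.0748]
eef_rot: [0.876, 0.891, -1.381]
ft_force: [0.5, 0.3, -1.8]
opening: 0.7
lateral [-7.97915136 -0.70247374  3.78016854]
1.0
t 9.775 p [ 0.5264 -0.2641  0.0748] a [-0.003 -0.42  -0.907] y [ 1.     0.007 -0.006] op 0.7 F [ 0.5  0.3 -1.8] q [-0.05  0.44  0.24  2.    0.51  0.71 -0.21]
dp [0.16, 0.02, 0.04] rot [0.1, -0.3, -0.4] 0.5
```

View pics/w2.png

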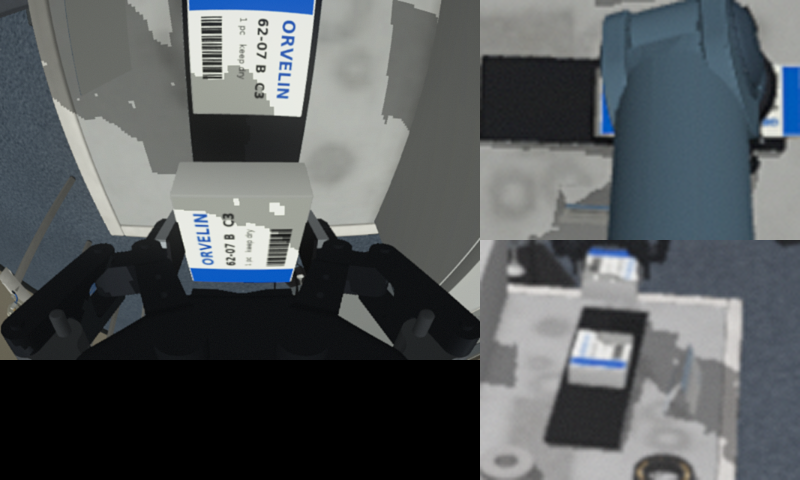

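```bash
cat >> h.py <<'E'
HE=np.array([[-1.01167837e-03,-2.59758443e-01,9.65673096e-01,-1.41792892e-01],[9.99999243e-01,4.13925349e-04,1.15898249e-03,-4.64128482e-05],[-7.00772061e-04,9.65673537e-01,2.59757828e-01,-6.56480840e-02],[0,0,0,1]])
def wcast(uv,z,p,rv):
    uv=np.atleast_2d(uv).astype(float)-[322.012,234.037]
    r=np.linalg.norm(uv,axis=1);th=r/371.648
    d=np.c_[uv/r[:,None]*np.sin(th)[:,None],np.cos(th)]
    M=Ro.from_rotvec(rv).as_matrix()
    d=d@HE[:3,:3].T@M.T;c=np.array(p)+M@HE[:3,3]
    z=np.broadcast_to(z,(len(uv),))
    return c+d*((z-c[2])/d[:,2])[:,None]
def sp(img,pts,w=5):
    g=cv2.cvtColor(img,cv2.COLOR_BGR2GRAY)
    return cv2.cornerSubPix(g,np.array(pts,np.float32)[:,None],(w,w),(-1,-1),(3,50,.01))[:,0]
E
python3 - <<'E'
from h import *
im=cv2.imread('w2full.png')
g=np.array([(193,113),(302,117),(178,163),(308,163),(173,195),(313,197)])*4/3
q=sp(im,g);print(np.c_[g,q].round(1))
X=wcast(q,[.036,.036,.072,.072,.096,.096],[.5264,-.2641,.0748],[.876,.891,-1.381]);print((X*1000).round(1))
E
```

```text
Traceback (most recent call last):
  File "h.py", line 43, in sp
    return cv2.cornerSubPix(g,np.array(pts,np.float32)[:,None],(w,w),(-1,-1),(3,50,.01))[:,0]
           ~~~~~~~~~~~~~~~~^^^^^^^^^^^^^^^^^^^^^^^^^^^^^^^^^^^^^^^^^^^^^^^^^^^^^^^^^^^^^
cv2.error: OpenCV(4.12.0) :-1: error: (-5:Bad argument) in function 'cornerSubPix'
> Overload resolution failed:
>  - Layout of the output array corners is incompatible with cv::Mat
>  - Expected Ptr<cv::UMat> for argument 'corners'
```

```bash
sed -i 's/np.array(pts,np.float32)\[:,None\]/np.array(pts,np.float32).reshape(-1,1,2).copy()/' h.py
python3 - <<'E'
from h import *
im=cv2.imread('w2full.png')
g=np.array([(193,113),(302,117),(178,163),(308,163),(173,195),(313,197)])*4/3
q=sp(im,g);print(np.c_[g,q].round(1))
X=wcast(q,[.036,.036,.072,.072,.096,.096],[.5264,-.2641,.0748],[.876,.891,-1.381]);print((X*1000).round(1))
E
```

```text
[[257.3 150.7 255.4 150. ]
 [402.7 156.  400.5 155.4]
 [237.3 217.3 239.1 215.8]
 [410.7 217.3 410.7 217.3]
 [230.7 260.  226.1 257.6]
 [417.3 262.7 417.7 261. ]]
[[ 497.8 -216.    36. ]
 [ 559.4 -217.7   36. ]
 [ 496.6 -223.7   72. ]
 [ 557.9 -223.6   72. ]
 [ 497.2 -221.5   96. ]
 [ 555.5 -222.1   96. ]]
```

```bash
python3 - <<'E'
from h import *
im=cv2.imread('w2full.png').astype(int);P=[.5264,-.2641,.0748];rv=[.876,.891,-1.381]
mx=im.max(2)
def fit(pts,z,n):
    X=wcast(np.array(pts),z,P,rv)[:,:2]*1000
    c=np.polyfit(X[:,1],X[:,0],1);r=X[:,0]-np.polyval(c,X[:,1]);k=abs(r)<2
    c=np.polyfit(X[k,1],X[k,0],1);print(n,len(pts),k.sum(),'slope deg',np.degrees(np.arctan(c[0])).round(2),'x at y=-178',np.polyval(c,-178).round(1),'res',r[k].std().round(2),X[:,1].min().round(),X[:,1].max().round())
ml,mr,pl,pr=[],[],[],[]
g=mx.astype(float)
for v in range(15,148,4):
    row=g[v]
    a=np.argmax(np.diff(row[235:270]));ml.append((235+a+.5,v))
    b=np.argmin(np.diff(row[390:425]));mr.append((390+b+.5,v))
for v in range(160,212,3):
    row=g[v];dk=np.nonzero(row[230:430]<70)[0]+230
    pl.append((dk.min()-.5,v));pr.append((dk.max()+.5,v))
fit(ml,.036,'mid L');fit(mr,.036,'mid R');fit(pl,.012,'pl L');fit(pr,.012,'pl R')
e=[]
for u in range(262,398,4):
    col=g[135:170,u];e.append((u,135+np.argmin(np.diff(col))+.5))
X=wcast(np.array(e),.036,P,rv)[:,:2]*1000;c=np.polyfit(X[:,0],X[:,1],1);print('near edge',np.degrees(np.arctan(c[0])),np.polyval(c,528))
E
```

```text
mid L 34 34 slope deg 0.91 x at y=-178 499.0 res 0.12 -215.0 -159.0
mid R 34 34 slope deg 0.89 x at y=-178 560.4 res 0.12 -214.0 -158.0
pl L 18 18 slope deg 0.99 x at y=-178 491.6 res 0.16 -266.0 -234.0
pl R 18 18 slope deg 0.67 x at y=-178 569.4 res 0.16 -265.0 -233.0
near edge -1.0371442254480192 -217.1681664792913
```

```bash
python3 -m handwheel '{"dp":[[0.1,-0.35,-1.5],[0.1,-0.35,-3.5],[0.1,-0.35,-5.2],[0.1,-0.35,-5.2],[0.1,-0.35,-5.2]],"rotation":[[0,0,-1.1],[0,0,-1.1],[0,0,-1.1],[0,0,-1.1],[0,0,-1.1]],"claw":[255,255,255,255,255]}'; python3 ef.py .5283 -.267 0 179;  python3 - <<'E'
from rig import *
import cv2
f=grab_frame("wrist");cv2.imwrite("w3full.png",f["image"][:,:,::-1]);cv2.imwrite("pics/w3.png",f["image"][:,:,::-1])
E
```

```text
clock: 10.55
position: [0.5301, -0.2683, 0.0258]
eef_rot: [0.891, 0.878, -1.395]
ft_force: [0.1, 0.4, -1.3]
opening: 0.705
lateral [-7.97915136 -0.70247374  3.78016854]
1.0
t 10.55 p [ 0.5301 -0.2683  0.0258] a [-0.005 -0.421 -0.907] y [ 1.    -0.013  0.001] op 0.705 F [ 0.1  0.4 -1.3] q [-0.05  0.54  0.26  1.99  0.53  0.62 -0.28]
dp [-0.18, 0.14, -1.06] rot [0.2, 0.1, -0.3] 0.3
```

View pics/w3.png

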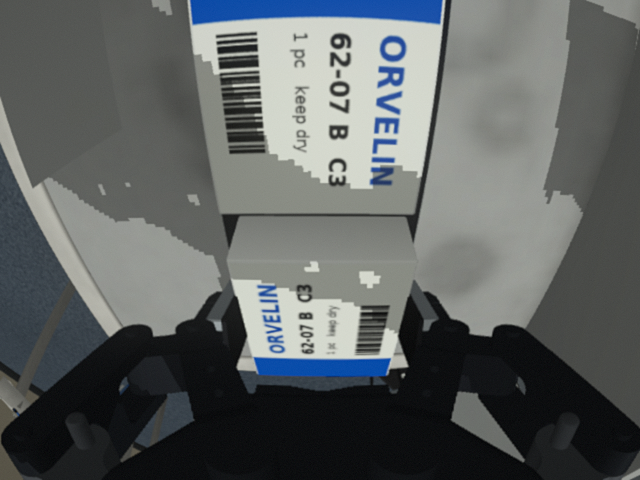

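```bash
python3 - <<'E'
from h import *
im=cv2.imread('w3full.png');P=[.5301,-.2683,.0258];rv=[.891,.878,-1.395]
g=im.max(2).astype(float)
def show(n,e,z,ax):
    X=wcast(np.array(e),z,P,rv)[:,:2]*1000
    c=np.polyfit(X[:,ax],X[:,1-ax],1);r=X[:,1-ax]-np.polyval(c,X[:,ax]);k=abs(r)<1.5
    c=np.polyfit(X[k,ax],X[k,1-ax],1);print(n,k.sum(),len(k),'deg',np.degrees(np.arctan(c[0])).round(2),'at',np.polyval(c,[529,-179,-265][0 if ax==0 else 1]).round(1),'at -265',np.polyval(c,-265).round(1))
show('mid L',[(x0+np.argmax(np.diff(g[v,x0:x0+45]))+.5,v) for v in range(60,205,5) for x0 in [178+int((v-60)*.15)]],.036,1)
show('mid R',[(400+np.argmin(np.diff(g[v,400:460]))+.5,v) for v in range(60,205,5)],.036,1)
def col(u0,u1,v0,v1,f): return [(u,v0+f(np.diff(g[v0:v1,u]))+.5) for u in range(u0,u1,5)]
show('mid near',col(232,405,207,220,np.argmin),.036,0)
show('car top +y edge',col(240,405,250,272,np.argmax),.0466,0)
print(g[205:225,320],g[252:272,320],g[240,215:250],g[240,400:430])
show('car L end',[(222+np.argmax(np.diff(g[v,222:245]))+.5,v) for v in range(225,262,3)],.035,1)
show('car R end',[(405+np.argmin(np.diff(g[v,405:428]))+.5,v) for v in range(225,262,3)],.035,1)
q=sp(cv2.imread('w3full.png'),[(229,262),(416,262)],4);print(q,wcast(q,.0466,P,rv)*1000)
E
```

```text
mid L 27 29 deg 1.54 at 499.5 at -265 497.1
mid R 29 29 deg 0.94 at 560.2 at -265 558.8
mid near 35 35 deg -0.93 at -216.9 at -265 -203.9
car top +y edge 25 33 deg -1.55 at -226.0 at -265 -204.6
[142. 141. 143. 141. 139. 142. 141. 137. 102.  60.  57.  96. 118. 121.
 120. 121. 124. 121. 123. 124.] [133. 135. 135. 138. 135. 137. 137. 138. 143. 144. 145. 140. 140. 140.
 139. 139. 141. 141. 142. 141.] [ 98. 100. 100.  99. 100. 101. 101. 100. 100. 102. 101.  84.  55.  34.
  27.  36.  66. 109. 132. 134. 132. 130. 133. 130. 132. 129. 132. 132.
 132. 131. 130. 131. 129. 131. 132.] [128. 127. 126. 128. 128. 129. 127. 128. 129. 128. 130. 120.  75.  62.
 118. 148. 150. 151. 151. 149. 151. 150. 148. 150. 151. 150. 149. 151.
 150. 150.]
car L end 13 13 deg 21.61 at 520.1 at -265 486.0
car R end 11 13 deg -16.29 at 545.9 at -265 571.0
[[225.88261 259.56705]
 [418.20193 260.5218 ]] [[ 501.29044472 -226.00767952   46.6       ]
 [ 560.2715636  -227.22270102   46.6       ]]
```

The wrist view shows the held carton print-up in front of the middle carton (edges at rows 262 and 214). Its gap is about 9 mm and it sits about 2 mm high in x. I'll correct that, lower it and release.

```bash
python3 -m handwheel '{"dp":[[-0.2,-0.05,-0.4],[-0.2,-0.05,-0.8],[-0.2,-0.05,-1.0],[-0.2,-0.05,-1.0]],"rotation":[[0,0,0.2],[0,0,0.2],[0,0,0.2],[0,0,0.2]],"claw":[255,255,255,255]}'; python3 ef.py .5283 -.2655 0 179
```

```text
clock: 11.1
position: [0.5282, -0.269, 0.0183]
eef_rot: [0.887, 0.879, -1.394]
ft_force: [-4.4, 5.2, 13.8]
opening: 0.7
lateral [-7.97915136 -0.70247374  3.78016854]
1.0
t 11.1 p [ 0.5282 -0.269   0.0183] a [-0.005 -0.423 -0.906] y [ 1.    -0.011 -0.   ] op 0.7 F [-4.4  5.2 13.8] q [-0.05  0.55  0.26  2.    0.54  0.61 -0.29]
dp [0.01, 0.36, -0.31] rot [0.3, 0.0, -0.4] 0.5
```

```bash
python3 -m handwheel '{"dp":[[0,0,0.2],[0,0,0.2],[0,0,0.2],[0,0,0.2]],"rotation":[[0,0,0],[0,0,0],[0,0,0],[0,0,0]],"claw":[255,0,0,0]}'; python3 -m handwheel '{"dp":[[0,1,3],[0,2,6],[0,4,10],[0,4,14],[0,4,14]],"rotation":[[0,0,0],[0,0,0],[0,0,0],[0,0,0],[0,0,0]],"claw":[0,0,0,0,0]}'; python3 -c "from h import *;now()";  python3 - <<'E'
from rig import *
import cv2
f=grab_frame("wrist");cv2.imwrite("w4full.png",f["image"][:,:,::-1]);cv2.imwrite("pics/w4.png",f["image"][:,:,::-1])
E
```

```text
clock: 11.6
position: [0.5281, -0.2688, 0.0179]
eef_rot: [0.889, 0.879, -1.392]
ft_force: [-1.0, -0.0, -0.3]
opening: 1.002
clock: 12.22
position: [0.5312, -0.2291, 0.1618]
eef_rot: [0.894, 0.873, -1.387]
ft_force: [0.0, -0.7, 0.4]
opening: 1.003
t 12.225 p [ 0.5312 -0.2291  0.1618] a [ 0.005 -0.421 -0.907] y [ 1.    -0.009  0.009] op 1.003 F [ 0.  -0.7  0.4] q [-0.1   0.29  0.23  1.96  0.48  0.89 -0.2 ]
```

View pics/w4.png

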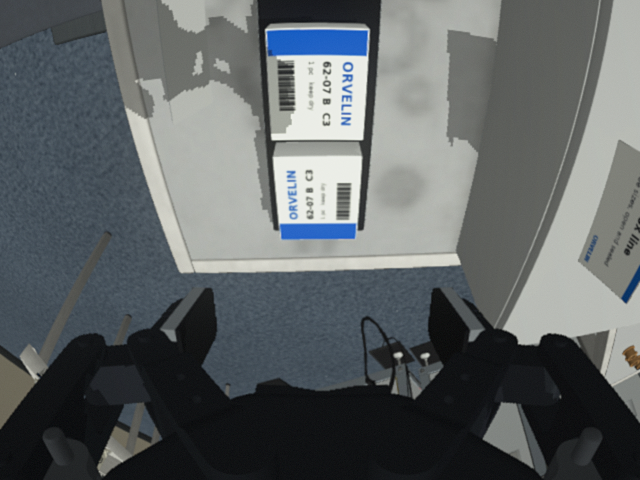

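```bash
python3 - <<'E'
from h import *
im=cv2.imread('w4full.png')
q=sp(im,[(273,156),(361,157),(357,237),(282,239),(272,140),(363,140),(368,29),(266,24)],4)
X=wcast(q,.036,[.5312,-.2291,.1618],[.894,.873,-1.387])[:,:2]*1000;print(np.c_[q,X].round(1))
for i,j in [(0,1),(1,2),(2,3),(3,0),(4,5),(5,6)]:print(i,j,np.linalg.norm(X[i]-X[j]).round(1))
print(X[:4].mean(0),X[4:].mean(0))
E
```

```text
[[ 272.1  156.9  498.2 -230. ]
 [ 362.   156.6  560.1 -230.7]
 [ 354.1  238.2  557.9 -304.8]
 [ 280.8  238.4  498.8 -303.9]
 [ 271.7  140.1  498.9 -217.1]
 [ 362.4  139.6  559.8 -217.7]
 [ 369.5   29.2  561.3 -142.9]
 [ 266.    24.   500.5 -138.8]]
0 1 61.9
1 2 74.1
2 3 59.1
3 0 73.9
4 5 60.9
5 6 74.8
[ 528.740189   -267.33639962] [ 530.11605175 -179.11183244]
```

The wrist view shows carton_end lying print-up next to mid. Its corners at (272,157)–(354,238) give 62x74 mm, in line to within 1 mm, with a gap of about 12 mm. Next is carton_down.

```bash
cat > d.py <<'E'
from h import *
import sys
cx,cy,yaw,b=map(float,sys.argv[1:5])
w=np.radians(yaw);xd=np.array([np.cos(w),np.sin(w),0]);yd=np.array([-np.sin(w),np.cos(w),0]);th=np.radians(30)
a=yd*np.sin(th)-np.array([0,0,np.cos(th)])
M=axes(a,xd)
tip=np.array([cx,cy,.008])-.006*yd
T=tip+.0055*a+np.array([0,0,b]);print(T.round(4));now();goal(T,M)
E
python3 d.py .508 .2905 8 .12
```

```text
[0.5085 0.2873 0.1232]
t 12.275 p [ 0.5294 -0.2289  0.1596] a [ 0.    -0.421 -0.907] y [ 1.    -0.01   0.005] op 1.004 F [-0.2  0.5  0.6] q [-0.1   0.29  0.23  1.97  0.48  0.89 -0.2 ]
dp [-2.1, 51.62, -3.64] rot [54.8, 3.8, 8.0] 55.5
```

```bash
python3 -m handwheel '{"dp":[[-2,51.6,0],[-2,51.6,0],[-2,51.6,0],[-2,51.6,0],[-2,51.6,0]],"rotation":[[54.8,3.8,8],[54.8,3.8,8],[54.8,3.8,8],[54.8,3.8,8],[54.8,3.8,8]],"claw":[0,0,0,0,0]}'; python3 -m handwheel '{"dp":[[-1,27,0],[-1,27,0],[-1,27,0],[-1,27,0],[-1,27,0]],"rotation":[[3,0,0],[3,0,0],[3,0,0],[3,0,0],[3,0,0]],"claw":[0,0,0,0,0]}'; python3 d.py .508 .2905 8 .12
```

```text
clock: 12.9
position: [0.5154, 0.0847, 0.1572]
eef_rot: [1.438, 1.654, -0.86]
ft_force: [-0.1, -0.6, -0.6]
opening: 0.996
clock: 13.52
position: [0.5021, 0.3586, 0.1566]
eef_rot: [1.462, 1.692, -0.823]
ft_force: [-0.1, 0.4, -0.1]
opening: 0.996
[0.5085 0.2873 0.1232]
t 13.525 p [0.5021 0.3586 0.1566] a [-0.076  0.514 -0.854] y [ 0.99   0.144 -0.001] op 0.996 F [-0.1  0.4 -0.1] q [-0.22  0.37 -0.24  1.9  -0.62  0.81  0.13]
dp [0.64, -7.14, -3.34] rot [-1.3, -0.2, -0.3] 1.3
```

```bash
python3 -m handwheel '{"dp":[[0.6,-5,-1],[0.6,-7.1,-3.3],[0.6,-7.1,-3.3],[0.6,-7.1,-3.3]],"rotation":[[-1.3,-0.2,-0.3],[-1.3,-0.2,-0.3],[-1.3,-0.2,-0.3],[-1.3,-0.2,-0.3]],"claw":[0,0,0,0]}'; python3 d.py .508 .2905 8 .12;python3 - <<'E'
from rig import *
from h import *
s=read_state();f=grab_frame("wrist");im=np.ascontiguousarray(f["image"][:,:,::-1]);cv2.imwrite("w5full.png",im)
# project expected carton top corners by inverse search-free: mask bright
g=im.astype(int);m=((g.min(2)>165)&(g.max(2)-g.min(2)<25)).astype(np.uint8)
cs,_=cv2.findContours(m,0,2)
for c in cs:
    if cv2.contourArea(c)>1500:
        X=wcast(c[:,0],.024,s['position'],s['eef_rot'])[:,:2]*1000
        (x,y),wh,a=cv2.minAreaRect(X.astype(np.float32));print(cv2.boundingRect(c),cv2.contourArea(c),x,y,wh,a)
cv2.imwrite("pics/w5.png",im)
E
```

```text
clock: 14.02
position: [0.5116, 0.2831, 0.1248]
eef_rot: [1.459, 1.664, -0.842]
ft_force: [0.7, 0.2, 0.0]
opening: 1.003
[0.5085 0.2873 0.1232]
t 14.025 p [0.5116 0.2831 0.1248] a [-0.064  0.495 -0.867] y [0.991 0.132 0.002] op 1.003 F [0.7 0.2 0. ] q [-0.12  0.39 -0.21  1.95 -0.62  0.81  0.25]
dp [-0.32, 0.42, -0.16] rot [0.1, 0.1, 0.4] 0.5
(276, 247, 89, 108) 6439.5 509.5055847167969 290.13970947265625 (61.13774108886719, 75.05393981933594) 7.417110443115234
(529, 93, 48, 52) 1699.0 708.7091064453125 479.8362731933594 (56.6190071105957, 57.595069885253906) 49.7818717956543
(270, 0, 179, 36) 1799.5 512.7844848632812 580.504638671875 (179.2421112060547, 54.98912811279297) 2.0084269046783447
```

View pics/w5.png

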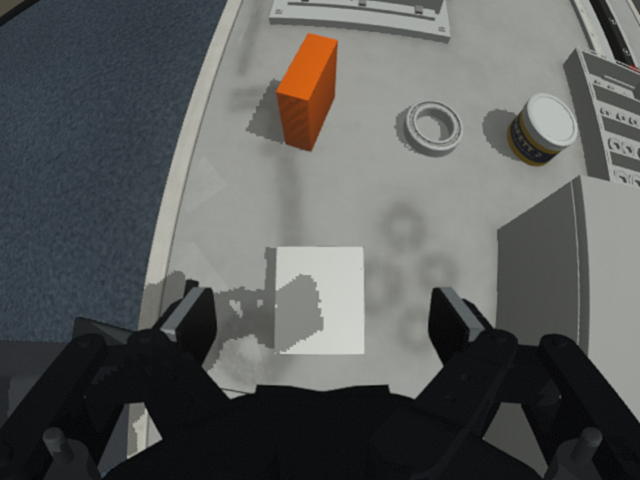

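The view shows the plain white carton_down at (276–365, 247–355), between the fingers and clear of the orange box. Measured pose is (0.509, 0.290), yaw 7.5°, 61x75 mm.

```bash
python3 -m handwheel '{"dp":[[-0.3,0.4,-4],[-0.3,0.4,-8],[-0.3,0.4,-11],[-0.3,0.4,-12.1],[-0.3,0.4,-12.1]],"rotation":[[0,0,0],[0,0,0],[0,0,0],[0,0,0],[0,0,0]],"claw":[0,0,0,0,0]}'; python3 d.py .5087 .2903 7.7 0
```

```text
clock: 14.7
position: [0.509, 0.2875, 0.0043]
eef_rot: [1.459, 1.664, -0.84]
ft_force: [1.1, 0.2, 0.3]
opening: 1.0
[0.5091 0.2871 0.0032]
t 14.7 p [0.509  0.2875 0.0043] a [-0.064  0.495 -0.867] y [0.991 0.133 0.003] op 1.0 F [1.1 0.2 0.3] q [-0.1   0.6  -0.25  1.98 -0.7   0.6   0.42]
dp [0.02, -0.04, -0.11] rot [0.1, 0.2, 0.1] 0.2
```

```bash
python3 -m handwheel '{"dp":[[0,0,0],[0,0,0],[0,0,0],[0,0,0],[0,0,0]],"rotation":[[0,0,0],[0,0,0],[0,0,0],[0,0,0],[0,0,0]],"claw":[255,255,255,255,255]}' 80; python3 d.py .5087 .2903 7.7 0
cat > ds.py <<'E'
from h import *
import sys
# stand pose: args cx cy lift yaw
cx,cy,lift,yw=map(float,sys.argv[1:5])
G=np.load('grasp.npz');d=G['d'];M0=G['M'];w0=np.radians(7.7)
c=lambda w:np.array([[np.cos(w),-np.sin(w),0],[np.sin(w),np.cos(w),0],[0,0,1]])
Rx=Ro.from_euler('x',-90,degrees=True).as_matrix()
Rf=c(np.radians(yw))@Rx@c(w0).T
M=Rf@M0;T=np.array([cx,cy,.038+lift])-M@d
print(T.round(4));now();goal(T,M)
E
python3 - <<'E'
from h import *
from rig import read_state
s=read_state();M=Ro.from_rotvec(s['eef_rot']).as_matrix();d=M.T@(np.array([.5087,.2903,.012])-s['position']);print(d*1000);d[1]=0;np.savez('grasp.npz',d=d,M=M)
E
python3 -m handwheel '{"dp":[[0,0,4],[0,0,8],[0,0,12],[0,0,14],[0,0,14]],"rotation":[[0,0,0],[0,0,0],[0,0,0],[0,0,0],[0,0,0]],"claw":[255,255,255,255,255]}'
python3 ds.py .52 .15 .08 0
```

```text
clock: 15.32
position: [0.511, 0.2867, 0.0061]
eef_rot: [1.461, 1.661, -0.838]
ft_force: [0.3, -2.6, 6.5]
opening: 0.705
[0.5091 0.2871 0.0032]
t 15.325 p [0.511  0.2867 0.0061] a [-0.06   0.495 -0.867] y [0.991 0.131 0.007] op 0.705 F [ 0.3 -2.6  6.5] q [-0.1   0.59 -0.25  1.98 -0.7   0.6   0.42]
dp [-0.19, 0.04, -0.29] rot [0.0, 0.4, 0.2] 0.4
[-3.13364714 -1.77528119 -6.31247221]
clock: 15.95
position: [0.51, 0.2867, 0.1453]
eef_rot: [1.46, 1.66, -0.838]
ft_force: [0.2, 0.0, -3.4]
opening: 0.703
[0.52   0.1441 0.1219]
t 15.95 p [0.51   0.2867 0.1453] a [-0.06   0.494 -0.867] y [0.991 0.132 0.007] op 0.703 F [ 0.2  0.  -3.4] q [-0.14  0.35 -0.2   1.95 -0.61  0.84  0.23]
dp [1.0, -14.26, -2.34] rot [-89.8, -6.1, -6.1] 90.2
```

```bash
for i in 1; do python3 -m handwheel '{"dp":[[1,-5,2],[1,-10,2],[1,-14,2],[1,-14,2],[1,-14,2]],"rotation":[[-89.8,-6.1,-6.1],[-89.8,-6.1,-6.1],[-89.8,-6.1,-6.1],[-89.8,-6.1,-6.1],[-89.8,-6.1,-6.1]],"claw":[255,255,255,255,255]}'; done; python3 ds.py .52 .15 .08 0; python3 -m handwheel '{"dp":[[0,0,0],[0,0,0],[0,0,0],[0,0,0],[0,0,0]],"rotation":[[-37,-2.5,-2.5],[-37,-2.5,-2.5],[-37,-2.5,-2.5],[-37,-2.5,-2.5],[-37,-2.5,-2.5]],"claw":[255,255,255,255,255]}';python3 ds.py .52 .15 .03 0
```

```text
clock: 16.58
position: [0.5184, 0.1457, 0.1628]
eef_rot: [0.851, 0.929, -1.347]
ft_force: [-0.2, -0.1, -3.7]
opening: 0.706
[0.52   0.1441 0.1219]
t 16.575 p [0.5184 0.1457 0.1628] a [ 0.    -0.408 -0.913] y [ 0.998  0.052 -0.023] op 0.706 F [-0.2 -0.1 -3.7] q [-0.59  0.37  0.03  1.83  0.37  1.19 -0.68]
dp [0.16, -0.16, -4.09] rot [-36.0, -2.5, -2.2] 36.2
clock: 17.2
position: [0.5169, 0.1478, 0.1594]
eef_rot: [0.395, 0.403, -1.529]
ft_force: [-0.2, 0.1, -2.5]
opening: 0.702
[0.52   0.1441 0.0719]
t 17.2 p [0.5169 0.1478 0.1594] a [ 0.004 -0.873 -0.487] y [ 1.     0.006 -0.004] op 0.702 F [-0.2  0.1 -2.5] q [-0.84  0.7   0.11  1.67  0.65  1.61 -0.99]
dp [0.31, -0.36, -8.74] rot [0.7, -0.4, 0.0] 0.8
```

```bash
python3 -m handwheel '{"dp":[[0.3,-0.3,-4],[0.3,-0.3,-7],[0.3,-0.3,-10],[0.3,-0.3,-11.2],[0.3,-0.3,-11.2]],"rotation":[[0.7,-0.4,0],[0.7,-0.4,0],[0.7,-0.4,0],[0.7,-0.4,0],[0.7,-0.4,0]],"claw":[255,255,255,255,255]}';python3 ds.py .52 .15 0 0
```

```text
clock: 17.82
position: [0.5218, 0.1428, 0.0518]
eef_rot: [0.416, 0.402, -1.527]
ft_force: [0.1, 0.2, -2.8]
opening: 0.705
[0.52   0.1441 0.0419]
t 17.825 p [0.5218 0.1428 0.0518] a [ 0.006 -0.867 -0.499] y [1.    0.002 0.01 ] op 0.705 F [ 0.1  0.2 -2.8] q [-0.82  0.86  0.1   1.66  0.64  1.47 -1.09]
dp [-0.18, 0.13, -0.99] rot [-0.0, 0.4, 0.3] 0.5
```

```bash
python3 -m handwheel '{"dp":[[0,0,-0.5],[0,0,-0.8],[0,0,-0.8]],"rotation":[[0,0.4,0],[0,0.4,0],[0,0.4,0]],"claw":[255,255,255]}';python3 ds.py .52 .15 0 0;python3 -m handwheel '{"dp":[[0,0,-0.2],[0,0,-0.2]],"rotation":[[0,0,0],[0,0,0]],"claw":[255,255]}'
```

```text
clock: 18.2
position: [0.5222, 0.1437, 0.0443]
eef_rot: [0.413, 0.407, -1.528]
ft_force: [0.5, -0.1, -2.3]
opening: 0.703
[0.52   0.1441 0.0419]
t 18.2 p [0.5222 0.1437 0.0443] a [ 0.004 -0.866 -0.5  ] y [1.    0.003 0.004] op 0.703 F [ 0.5 -0.1 -2.3] q [-0.82  0.87  0.1   1.66  0.64  1.47 -1.09]
dp [-0.22, 0.04, -0.24] rot [-0.1, 0.1, 0.2] 0.3
clock: 18.45
position: [0.522, 0.1436, 0.042]
eef_rot: [0.412, 0.407, -1.528]
ft_force: [0.3, -0.7, -2.0]
opening: 0.705
```

```bash
python3 -m handwheel '{"dp":[[0,0,-0.2],[0,0,-0.2]],"rotation":[[0,0,0],[0,0,0]],"claw":[255,255]}'; python3 -m handwheel '{"dp":[[0,0,-0.1],[0,0,-0.1]],"rotation":[[0,0,0],[0,0,0]],"claw":[255,255]}'
```

```text
clock: 18.7
position: [0.5221, 0.1436, 0.0418]
eef_rot: [0.41, 0.405, -1.529]
ft_force: [-1.8, 2.6, 5.4]
opening: 0.703
clock: 18.95
position: [0.5221, 0.1436, 0.0417]
eef_rot: [0.409, 0.404, -1.529]
ft_force: [-2.0, 2.1, 8.0]
opening: 0.698
```

```bash
python3 -m handwheel '{"dp":[[0,0,0],[0,0,0],[0,0,0]],"rotation":[[0,0,0],[0,0,0],[0,0,0]],"claw":[0,0,0]}'; python3 -m handwheel '{"dp":[[0,2,1.1],[0,4.5,2.6],[0,8.6,5],[0,10,10],[0,10,15]],"rotation":[[0,0,0],[0,0,0],[0,0,0],[0,0,0],[0,0,0]],"claw":[0,0,0,0,0]}'; python3 - <<'E'
from rig import *
from h import *
now();s=read_state();D=grab_frame("side");im=D["image"];w=grab_frame("wrist")["image"]
o=np.zeros((480,800,3),np.uint8);o[:360,:480]=cv2.resize(w,(480,360));o[:240,480:]=cv2.resize(im[200:320,270:430],(320,240));T=grab_frame("top");o[240:,480:]=cv2.resize(T["image"][190:290,250:383],(320,240))
cv2.imwrite("pics/s6.png",o[:,:,::-1]);np.savez('s6.npz',side=im,w=w,top=T["image"],p=s['position'],rv=s['eef_rot'])
E
```

```text
clock: 19.32
position: [0.5221, 0.1432, 0.0388]
eef_rot: [0.412, 0.407, -1.528]
ft_force: [-0.1, -0.1, -0.6]
opening: 1.002
clock: 19.95
position: [0.5215, 0.2456, 0.1894]
eef_rot: [0.411, 0.409, -1.525]
ft_force: [1.3, -0.0, -0.1]
opening: 1.003
t 19.95 p [0.5215 0.2456 0.1894] a [ 0.006 -0.866 -0.5  ] y [1.    0.006 0.002] op 1.003 F [ 1.3 -0.  -0.1] q [-0.9   0.75  0.08  1.48  0.6   1.76 -0.97]
```

View pics/s6.png

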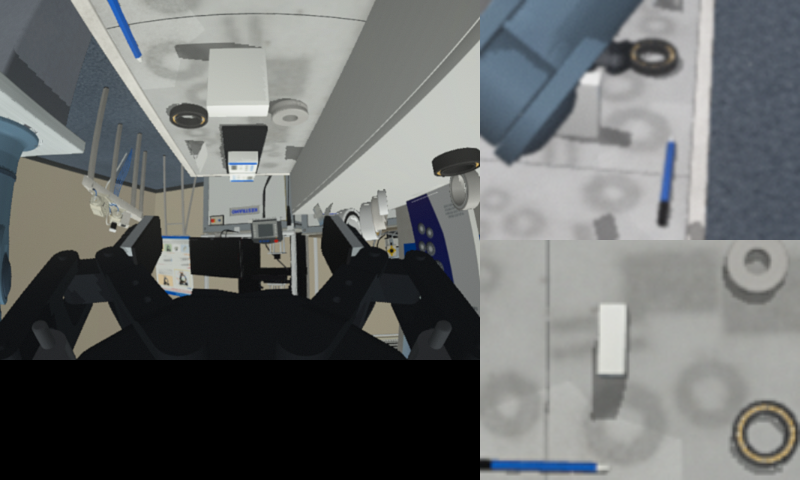

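The picture shows carton_down on end at (0.52, 0.15), with its plain face towards +y and nothing else disturbed.

```bash
cat > r.py <<'E'
from h import *
import sys
b=float(sys.argv[1]);cx,cy,yw=map(float,sys.argv[2:5])
psi=np.radians(yw);yd=np.array([-np.sin(psi),np.cos(psi),0]);th=np.radians(25)
a=yd*np.cos(th)-np.array([0,0,np.sin(th)])
M=axes(a,[np.cos(psi),np.sin(psi),0])
tip=np.array([cx,cy,.042])+.004*yd
T=tip+.0055*a-b*a;print(T.round(4));now();goal(T,M)
E
python3 - <<'E'
from h import *
D=dict(np.load('top.npz'));im=np.load('s6.npz')['top']
s=im[212:250,290:320].astype(int)
for th in(170,175,185):
    r=rect((s.min(2)>th),D,.076,(290,212));print(th,r[:3])
E
python3 r.py .12 .52 .15 0
python3 -m handwheel '{"dp":[[0,-4,4],[0,-9,8],[0,-15,8],[0,-20,8],[0,-26,6]],"rotation":[[53,0,0],[53,0,0],[53,0,0],[53,0,0],[53,0,0]],"claw":[0,0,0,0,0]}';python3 r.py .12 .52 .15 0
```

```text
170 ((522.1766967773438, 150.25221252441406), [23.280803680419922, 61.48731994628906], np.float32(1.3620714))
175 ((522.179443359375, 150.2470245361328), [23.270265579223633, 61.48200988769531], np.float32(1.3620746))
185 ((521.115966796875, 150.2217254638672), [23.270263671875, 59.354434967041016], np.float32(1.3620819))
[0.52   0.0502 0.0904]
t 20.1 p [0.5237 0.2446 0.192 ] a [ 0.007 -0.864 -0.503] y [1.    0.002 0.009] op 1.001 F [ 0.4  0.4 -0.1] q [-0.9   0.75  0.08  1.47  0.6   1.76 -0.98]
dp [-0.37, -19.44, -10.16] rot [124.8, 0.5, 0.5] 124.8
clock: 20.72
position: [0.5234, -0.0168, 0.2508]
eef_rot: [1.129, 1.114, -1.254]
ft_force: [0.5, 0.6, -1.2]
opening: 1.0
[0.52   0.0502 0.0904]
t 20.725 p [ 0.5234 -0.0168  0.2508] a [ 0.011 -0.116 -0.993] y [ 1.    -0.     0.012] op 1.0 F [ 0.5  0.6 -1.2] q [-0.29  0.12  0.19  1.9   0.1   1.13 -0.15]
dp [-0.34, 6.7, -16.04] rot [71.7, 0.6, 0.4] 71.7
```

```bash
python3 -m handwheel '{"dp":[[-0.2,-1,-1],[-0.2,-2,-3],[-0.2,-2,-5],[-0.2,-1,-8],[-0.2,0,-10]],"rotation":[[71.7,0.6,0.7],[71.7,0.6,0.7],[71.7,0.6,0.7],[71.7,0.6,0.7],[71.7,0.6,0.7]],"claw":[0,0,0,0,0]}';python3 r.py .12 .522 .150 0.7
```

```text
clock: 21.35
position: [0.5193, -0.0164, 0.1476]
eef_rot: [1.779, 1.787, -0.704]
ft_force: [-0.4, 0.7, -0.2]
opening: 1.002
[0.5232 0.0502 0.0904]
t 21.35 p [ 0.5193 -0.0164  0.1476] a [-0.004  0.731 -0.682] y [ 1.     0.004 -0.003] op 1.002 F [-0.4  0.7 -0.2] q [ 0.2   0.49  0.21  1.91 -0.87  1.32  0.9 ]
dp [0.39, 6.66, -5.72] rot [18.0, -0.0, 0.5] 18.0
```

```bash
python3 -m handwheel '{"dp":[[0.2,2,-2],[0.3,5,-4],[0.3,6.6,-5.7],[0.3,6.6,-5.7],[0.3,6.6,-5.7]],"rotation":[[18,0,0.5],[18,0,0.5],[18,0,0.5],[18,0,0.5],[18,0,0.5]],"claw":[0,0,0,0,0]}';python3 r.py .12 .522 .150 0.7; python3 r.py 0 .522 .150 0.7;python3 - <<'E'
from rig import *
from h import *
s=read_state();w=grab_frame("wrist")["image"];np.savez('w7.npz',w=w,p=s['position'],rv=s['eef_rot']);cv2.imwrite("pics/w7.png",w[:,:,::-1])
E
```

```text
clock: 21.98
position: [0.524, 0.05, 0.0937]
eef_rot: [1.957, 1.987, -0.437]
ft_force: [0.9, 0.3, 0.6]
opening: 1.0
[0.5232 0.0502 0.0904]
t 21.975 p [0.524  0.05   0.0937] a [-0.012  0.903 -0.43 ] y [1.    0.016 0.005] op 1.0 F [0.9 0.3 0.6] q [ 0.28  0.72  0.1   1.9  -1.08  1.41  1.1 ]
dp [-0.08, 0.02, -0.33] rot [0.5, 0.3, -0.2] 0.6
[0.5219 0.159  0.0397]
t 21.975 p [0.524  0.05   0.0937] a [-0.012  0.903 -0.43 ] y [1.    0.016 0.005] op 1.0 F [0.9 0.3 0.6] q [ 0.28  0.72  0.1   1.9  -1.08  1.41  1.1 ]
dp [-0.21, 10.9, -5.4] rot [0.5, 0.3, -0.2] 0.6
```

View pics/w7.png

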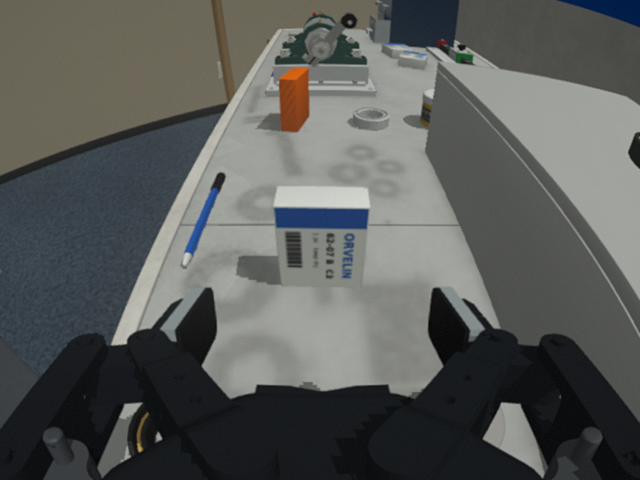

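The view shows the printed face towards the gripper, centred at (322,235). Approaching to grip.

```bash
python3 -m handwheel '{"dp":[[0,3.6,-1.7],[-0.1,7.2,-3.5],[-0.2,10.9,-5.3],[-0.2,10.9,-5.3],[-0.2,10.9,-5.3]],"rotation":[[0,0,0],[0,0,0],[0,0,0],[0,0,0],[0,0,0]],"claw":[0,0,0,0,0]}'; python3 r.py 0 .522 .150 0.7; python3 -m handwheel '{"dp":[[0,0,0],[0,0,0],[0,0,0],[0,0,0],[0,0,0]],"rotation":[[0,0,0],[0,0,0],[0,0,0],[0,0,0],[0,0,0]],"claw":[255,255,255,255,255]}' 80;  python3 r.py 0 .522 .150 0.7
```

```text
clock: 22.65
position: [0.5225, 0.158, 0.0404]
eef_rot: [1.959, 1.985, -0.437]
ft_force: [-0.1, -0.9, -0.1]
opening: 1.001
[0.5219 0.159  0.0397]
t 22.65 p [0.5225 0.158  0.0404] a [-0.011  0.903 -0.43 ] y [1.    0.015 0.005] op 1.001 F [-0.1 -0.9 -0.1] q [ 0.17  0.79  0.    1.96 -1.23  1.23  1.17]
dp [-0.06, 0.1, -0.07] rot [0.5, 0.3, -0.1] 0.6
clock: 23.28
position: [0.5224, 0.158, 0.0401]
eef_rot: [1.962, 1.986, -0.436]
ft_force: [0.2, -4.5, 4.6]
opening: 0.701
[0.5219 0.159  0.0397]
t 23.275 p [0.5224 0.158  0.0401] a [-0.01   0.904 -0.428] y [1.    0.013 0.004] op 0.701 F [ 0.2 -4.5  4.6] q [ 0.17  0.79 -0.    1.96 -1.23  1.23  1.17]
dp [-0.05, 0.1, -0.05] rot [0.3, 0.2, -0.1] 0.4
```

```bash
cat > df.py <<'E'
from h import *
import sys
cx,cy,lift,yw=map(float,sys.argv[1:5])
M0=axes([-.01,.904,-.428],[1,.013,.004]);T0=np.array([.5224,.158,.0401])
C=np.array([.522,.1502,.038]);d=M0.T@(C-T0);d[1]=0
c=lambda w:Ro.from_euler('z',w,degrees=True).as_matrix()
Rf=c(yw)@Ro.from_euler('x',-90,degrees=True).as_matrix()@c(.7).T
M=Rf@M0;T=np.array([cx,cy,.024+lift])-M@d
now();goal(T,M)
E
python3 -m handwheel '{"dp":[[0,0,4],[0,0,8],[0,0,12],[0,0,14]],"rotation":[[0,0,0],[0,0,0],[0,0,0],[0,0,0]],"claw":[255,255,255,255]}'; python3 df.py .5313 -.092 .06 -0.95
python3 -m handwheel '{"dp":[[0,-6,1],[0.5,-12,1],[0.8,-18,1],[0.8,-23,1],[0.8,-25,1]],"rotation":[[-53,0,-1],[-53,0,-1],[-53,0,-1],[-53,0,-1],[-53,0,-1]],"claw":[255,255,255,255,255]}'; python3 df.py .5313 -.092 .06 -0.95
```

```text
clock: 23.78
position: [0.5213, 0.159, 0.1799]
eef_rot: [1.958, 1.986, -0.439]
ft_force: [0.2, -0.1, -2.0]
opening: 0.705
t 23.775 p [0.5213 0.159  0.1799] a [-0.012  0.903 -0.43 ] y [1.    0.015 0.004] op 0.705 F [ 0.2 -0.1 -2. ] q [ 0.15  0.51  0.02  2.   -1.16  1.33  0.94]
dp [1.01, -24.89, -10.37] rot [-89.9, 0.1, -1.4] 89.9
clock: 24.4
position: [0.5285, -0.0959, 0.1888]
eef_rot: [1.359, 1.349, -1.12]
ft_force: [-0.3, 0.3, -3.1]
opening: 0.707
t 24.4 p [ 0.5285 -0.0959  0.1888] a [-0.002  0.194 -0.981] y [ 1.    -0.01  -0.004] op 0.707 F [-0.3  0.3 -3.1] q [-0.04  0.25  0.3   1.89 -0.3   1.07  0.39]
dp [0.28, 0.6, -11.26] rot [-36.5, 0.3, -0.0] 36.5
```

```bash
python3 -m handwheel '{"dp":[[0.3,0.3,0],[0.3,0.6,-2],[0.3,0.6,-5],[0.3,0.6,-8],[0.3,0.6,-11]],"rotation":[[-36.5,0.3,0],[-36.5,0.3,0],[-36.5,0.3,0],[-36.5,0.3,0],[-36.5,0.3,0]],"claw":[255,255,255,255,255]}'; python3 df.py .5313 -.092 .03 -0.95; python3 - <<'E'
from rig import *
from h import *
s=read_state();w=grab_frame("wrist")["image"];np.savez('w8.npz',w=w,p=s['position'],rv=s['eef_rot']);S=grab_frame("side")["image"]
o=np.zeros((480,800,3),np.uint8);o[:,:480]=w[:,80:560];o[:240,480:]=cv2.resize(S[130:250,270:430],(320,240))
cv2.imwrite("pics/w8.png",o[:,:,::-1])
E
```

```text
clock: 25.02
position: [0.5305, -0.0808, 0.0759]
eef_rot: [0.879, 0.892, -1.389]
ft_force: [-0.4, -0.1, -3.1]
opening: 0.702
t 25.025 p [ 0.5305 -0.0808  0.0759] a [-0.009 -0.419 -0.908] y [ 1.   -0.   -0.01] op 0.702 F [-0.4 -0.1 -3.1] q [-0.46  0.43  0.32  2.01  0.4   0.83 -0.44]
dp [0.08, -0.91, -2.97] rot [-0.5, -0.5, -0.7] 1.0
```

View pics/w8.png

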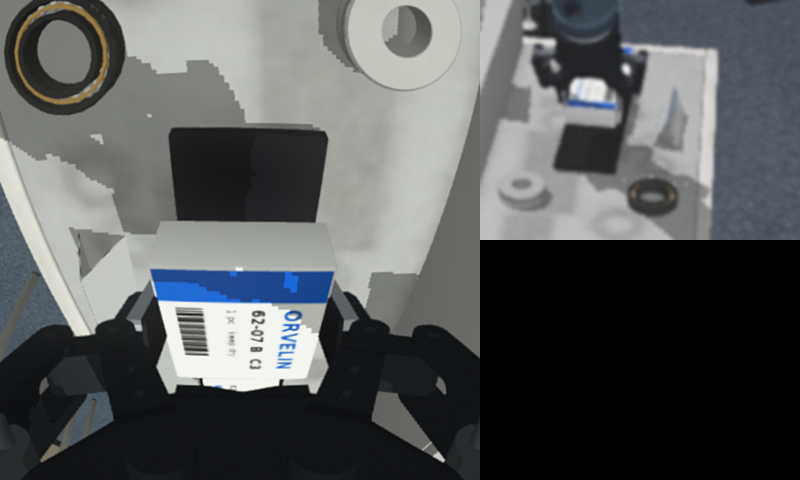

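```bash
cat > m8.py <<'E'
from h import *
import sys
Z=np.load(sys.argv[1]);im=np.ascontiguousarray(Z['w'][:,:,::-1]);P,rv=Z['p'],Z['rv'];lift=float(sys.argv[2])
c=np.array(eval(sys.argv[3]))  # bottom L,R, top L,R of held, full-frame px
q=sp(im,c,4);X=wcast(q,[.012+lift]*2+[.036+lift]*2,P,rv)*1000;print(np.c_[c,q,X].round(1))
print('bottom c',X[:2].mean(0).round(1),'w',np.linalg.norm(X[0]-X[1]).round(1),'yaw',np.degrees(np.arctan2(*(X[1]-X[0])[[1,0]])).round(2),'top c',X[2:].mean(0).round(1),np.linalg.norm(X[2]-X[3]).round(1),np.degrees(np.arctan2(*(X[3]-X[2])[[1,0]])).round(2))
if len(sys.argv)>4:
    g=im.max(2).astype(float);v0,v1=map(int,sys.argv[4:6])
    L,R=[],[]
    for v in range(v0,v1,4):
        dk=np.nonzero(g[v,240:420]<70)[0]+240;L.append((dk.min()-.5,v));R.append((dk.max()+.5,v))
    for n,e in(('L',L),('R',R)):
        Y=wcast(np.array(e),.012,P,rv)*1000;k=np.polyfit(Y[:,1],Y[:,0],1);print('plinth',n,np.degrees(k[0]).round(2),np.polyval(k,[-178,-92]).round(1),(Y[:,0]-np.polyval(k,Y[:,1])).std().round(2))
E
python3 m8.py w8.npz .0597 '[(240,222),(405,222),(230,269),(416,272)]' 150 215
```

```text
[[240.  222.  240.2 220.5 500.7 -43.5  71.7]
 [405.  222.  404.7 222.1 560.8 -43.8  71.7]
 [230.  269.  229.7 268.7 501.4 -44.3  95.7]
 [416.  272.  413.7 271.3 560.  -44.9  95.7]]
bottom c [530.7 -43.6  71.7] w 60.1 yaw -0.23 top c [530.7 -44.6  95.7] 58.6 -0.58
plinth L 0.75 [491.9 493.1] 0.15
plinth R 0.61 [570.4 571.3] 0.18
```

The twelfth-but-one picture shows the held carton with its printed face up over the +y slot, top edge at (230–414, 270).

```bash
python3 -m handwheel '{"dp":[[0.1,-0.9,-1],[0.1,-0.9,-2.5],[0.1,-0.9,-4],[0.1,-0.9,-5],[0.1,-0.9,-5]],"rotation":[[0,0,-0.6],[0,0,-0.6],[0,0,-0.6],[0,0,-0.6],[0,0,-0.6]],"claw":[255,255,255,255,255]}'; python3 df.py .5313 -.092 0 -0.95; python3 - <<'E'
from rig import *
from h import *
s=read_state();w=grab_frame("wrist")["image"];np.savez('w9.npz',w=w,p=s['position'],rv=s['eef_rot'])
E
python3 m8.py w9.npz .0097 '[(233,220),(413,220),(226,268),(418,268)]' 60 205
```

```text
clock: 25.75
position: [0.5322, -0.0937, 0.0283]
eef_rot: [0.889, 0.884, -1.403]
ft_force: [0.1, -0.0, -2.9]
opening: 0.705
t 25.75 p [ 0.5322 -0.0937  0.0283] a [-0.014 -0.42  -0.907] y [ 1.    -0.017 -0.007] op 0.705 F [ 0.1 -0.  -2.9] q [-0.43  0.53  0.33  2.02  0.4   0.74 -0.47]
dp [-0.09, 0.38, -1.21] rot [-0.5, -0.4, 0.3] 0.7
[[233.  220.  233.  220.  499.6 -57.4  21.7]
 [413.  220.  413.  220.  566.8 -58.1  21.7]
 [226.  268.  228.7 268.8 502.5 -59.   45.7]
 [418.  268.  418.  268.  564.3 -59.2  45.7]]
bottom c [533.2 -57.7  21.7] w 67.2 yaw -0.61 top c [533.4 -59.1  45.7] 61.8 -0.18Traceback (most recent call last):
  File "m8.py", line 11, in <module>
    dk=np.nonzero(g[v,240:420]<70)[0]+240;L.append((dk.min()-.5,v));R.append((dk.max()+.5,v))
                                                    ~~~~~~^^
    return umr_minimum(a, axis, None, out, keepdims, initial, where)
ValueError: zero-size array to reduction operation minimum which has no identity
```

```bash
python3 -m handwheel '{"dp":[[-0.1,0.45,0],[-0.1,0.45,-0.5],[-0.1,0.45,-0.8],[-0.1,0.45,-0.8],[-0.1,0.45,-0.8]],"rotation":[[-0.4,0,0.3],[-0.4,0,0.3],[-0.4,0,0.3],[-0.4,0,0.3],[-0.4,0,0.3]],"claw":[255,255,255,255,255]}'; python3 df.py .5313 -.092 0 -0.95; python3 - <<'E'
from rig import *
from h import *
s=read_state();w=grab_frame("wrist")["image"];np.savez('w9.npz',w=w,p=s['position'],rv=s['eef_rot'])
im=w[:,:,::-1].astype(int);g=im.max(2).astype(float);P,rv=s['position'],s['eef_rot']
# white->blue top edge of end face (+y) via blue mask upper boundary
b=((im[...,0]-im[...,2])>50).astype(np.uint8)
b[:,:200]=0;b[:,440:]=0;b[:230]=0;b[330:]=0
cs,_=cv2.findContours(b,0,2);c=max(cs,key=cv2.contourArea);print(cv2.boundingRect(c))
e=[(u,np.nonzero(b[:,u])[0].min()-.5) for u in range(240,406,5) if b[:,u].any()]
X=wcast(np.array(e),.0385,P,rv)*1000;k=np.polyfit(X[:,0],X[:,1],1);print('end edge y',np.polyval(k,531),np.degrees(k[0]),'std',(X[:,1]-np.polyval(k,X[:,0])).std())
bx=np.array([(np.nonzero(b[v])[0].min()-.5,np.nonzero(b[v])[0].max()+.5,v) for v in range(272,292,3)])
A=wcast(bx[:,[0,2]],.0385,P,rv)*1000;B=wcast(bx[:,[1,2]],.0385,P,rv)*1000;print('blue x',A[:,0].round(1),B[:,0].round(1))
E
```

```text
clock: 26.42
position: [0.532, -0.0895, 0.0213]
eef_rot: [0.882, 0.879, -1.4]
ft_force: [-0.0, -0.1, -2.2]
opening: 0.703
t 26.425 p [ 0.532  -0.0895  0.0213] a [-0.01  -0.426 -0.904] y [ 1.    -0.012 -0.005] op 0.703 F [-0.  -0.1 -2.2] q [-0.45  0.54  0.33  2.02  0.41  0.73 -0.49]
dp [-0.07, -0.04, -0.51] rot [-0.1, -0.3, -0.0] 0.3
(230, 269, 184, 35)
end edge y -55.36955943943682 -1.4846041791551372 std 0.1763236807591057
blue x [502.5 502.5 502.6 502.3 502.4 502.5 502.2] [562.7 562.6 562.9 562.7 562.6 562.5 562.8]
```

```bash
python3 -m handwheel '{"dp":[[-0.07,0,-0.2],[-0.07,0,-0.4],[-0.07,0,-0.4]],"rotation":[[0,0,0.3],[0,0,0.3],[0,0,0.3]],"claw":[255,255,255]}'; python3 df.py .5313 -.092 0 -0.95;python3 -m handwheel '{"dp":[[0,0,-0.1],[0,0,-0.1]],"rotation":[[0,0,0],[0,0,0]],"claw":[255,255]}'
```

```text
clock: 26.85
position: [0.5313, -0.0893, 0.018]
eef_rot: [0.878, 0.881, -1.396]
ft_force: [-2.4, 1.6, 5.3]
opening: 0.704
t 26.85 p [ 0.5313 -0.0893  0.018 ] a [-0.009 -0.427 -0.904] y [ 1.    -0.007 -0.006] op 0.704 F [-2.4  1.6  5.3] q [-0.45  0.55  0.33  2.02  0.41  0.72 -0.49]
dp [0.01, -0.06, -0.17] rot [-0.0, -0.3, -0.3] 0.4
clock: 27.1
position: [0.5313, -0.0893, 0.0179]
eef_rot: [0.877, 0.88, -1.397]
ft_force: [-3.2, 3.3, 11.8]
opening: 0.704
```

Contact on the plinth, so I release, back off and check from above.

```bash
python3 -m handwheel '{"dp":[[0,0,0.1],[0,0,0.1],[0,0,0.1],[0,0,0.1]],"rotation":[[0,0,0],[0,0,0],[0,0,0],[0,0,0]],"claw":[255,0,0,0]}'; python3 -m handwheel '{"dp":[[0,1,3],[0,2,6],[0,4,11],[0,4,16],[0,4,16]],"rotation":[[0,0,0],[0,0,0],[0,0,0],[0,0,0],[0,0,0]],"claw":[0,0,0,0,0]}'; python3 -m handwheel '{"dp":[[-2,6,2],[-4,12,4],[-5,18,4],[-6,24,4],[-6,30,4]],"rotation":[[0,0,0],[0,0,0],[0,0,0],[0,0,0],[0,0,0]],"claw":[0,0,0,0,0]}'
python3 - <<'E'
from rig import *
from h import *
T=grab_frame("top");S=grab_frame("side");np.savez('fin.npz',top=T['image'],side=S['image'])
o=np.zeros((600,800,3),np.uint8);o[:300]=cv2.resize(T['image'][195:300,245:525],(800,300),interpolation=2)
o[300:,:400]=cv2.resize(S['image'][140:290,240:440],(400,300),interpolation=2)
o[300:,400:]=cv2.resize(S['image'][140:215,290:390],(400,300),interpolation=2)
cv2.imwrite("pics/fin.png",o[:,:,::-1])
E
```

```text
clock: 27.6
position: [0.5315, -0.0894, 0.0171]
eef_rot: [0.879, 0.88, -1.395]
ft_force: [0.3, -0.1, 0.9]
opening: 1.003
clock: 28.22
position: [0.535, -0.0486, 0.1816]
eef_rot: [0.887, 0.875, -1.388]
ft_force: [0.2, -0.4, -0.7]
opening: 1.003
clock: 28.85
position: [0.4701, 0.2506, 0.2162]
eef_rot: [0.878, 0.881, -1.396]
ft_force: [0.4, 0.5, 0.4]
opening: 0.997
```

View pics/fin.png

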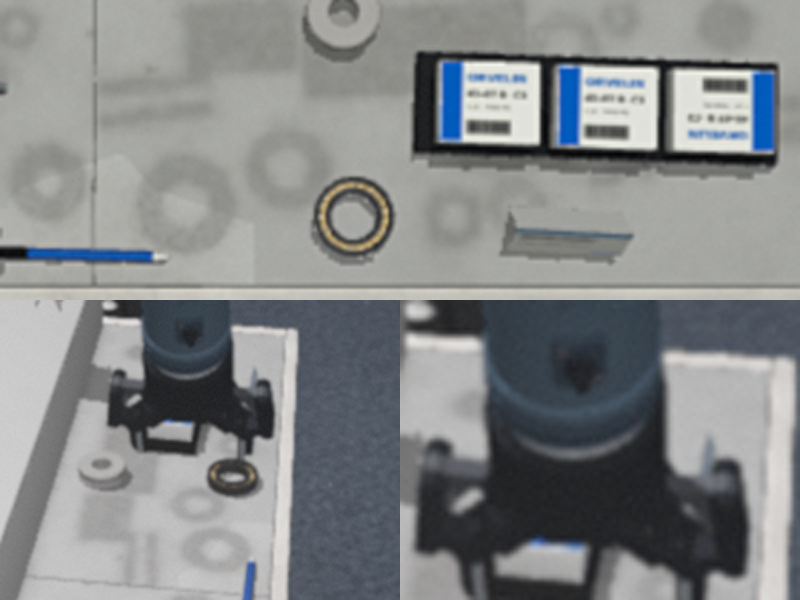

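```bash
python3 - <<'E'
from h import *
D=dict(np.load('top.npz'));F=np.load('fin.npz')['top'];
for n,im in (('before',D['im']),('after',F)):
    s=im[216:250,392:520].astype(int);m=((s.min(2)>110)|(s[...,2]-s[...,0]>60)).astype(np.uint8)
    m=cv2.morphologyEx(m,cv2.MORPH_CLOSE,np.ones((5,3),np.uint8))
    for c in cv2.findContours(m,0,2)[0]:
        if cv2.contourArea(c)<300: continue
        X=cast(D['K'],D['R'],D['t'],c[:,0]+np.array([392,216]),.036)[:,:2]*1000
        (x,y),wh,a=cv2.minAreaRect(X.astype(np.float32));print(n,round(x,1),round(y,1),np.round(wh,1),round(a,2))
E
```

```text
before 528.6 -178.8 [71.9 77.7] 0.26
after 529.9 -270.2 [71.7 85.5] 1.14
after 528.5 -178.8 [71.9 77.7] 0.26
after 530.7 -89.2 [63.6 75.9] 0.61
```

```bash
python3 -c "
from rig import *
print(hand_in())"
```

```text
the job is handed in; nothing more can be done
None
```

I turned both cartons print-up and laid them flat on the plinth, one on each side of the middle carton. The job was handed in at about 29 s on the robot's clock, and no verdict came back.

- **carton_end:** I gripped it from its printed side, tipped it through 90° and laid it in the −y slot, half-turned.
- **carton_down:** I stood it on end first, then gripped it again from its printed side and laid it in the +y slot.

**Last checks**
- **Row:** in the last pictures the three cartons lie print-up in one row. Their centres are within about 2 mm in x and their angles agree to about 1°.
- **Gaps:** my measurements disagree somewhat, but both gaps are about a centimetre.

| Gap | Wrist view | Top view |
|---|---|---|
| −y side | about 12 mm, after release | not measured reliably |
| +y side | about 10 mm, just before release | about 13 mm |

- **Middle carton:** it measures the same before and after, to 0.1 mm.
- **Other things on the table:** the pen, card, black bearing and grey ring stand as they did. The orange box and the ring and jar near it were clear of every move, but they were not in the last picture.
- **Contact force:** the most I saw in the readings at the ends of moves was about 15 N, when setting carton_end down.
- **Side camera:** the arm blocked its last view of the row, so the final check rests on the top view and the earlier wrist views.

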